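# Load the tilting cup stand and wind it over, start the timer

## Task

The tilting cup stand was left tipped up after the last batch: turn its handwheel back to the loading stop, with the knob fully round to the left. Then stand every sample cup from the worktop upright on the stand's narrow raised bed, flat between its edge lips, and afterwards turn the handwheel until it has just passed its stiff point and the knob is beside the short raised mark on the base. When the wheel is set, start the bench timer by pressing its red key. Leave the cups standing on the bed and do not disturb the bottle or the calculator.

Things in the scene. Friction and masses are not known exactly. Their poses are not given: they have to be found in the camera images.
- bed_mid (a point): middle of the top face of the stand's bed, 72 mm above the worktop. Its y runs along the bed, x across it (away from the wheel), z square out of the face. Flat 60 mm (x) by 292 mm (y), lips 8 mm high (wheel side and ends) and 5 mm (back). It slopes down to the wheel: 0.09 rad at the loading stop, 0.1 more per rad of wheel. No marked places: up to four cups in one row, any order.
- handwheel (a joint): wheel angle, rad, counterclockwise from above: 0 loading stop (knob left), 2.2 other stop (knob right). Stiff point at 1.1, knob straight away from the bed: resistance at the knob grows to about 8 N shortly before it, falls to 1 to 4 N past it; the wheel stays where it is left. The raised mark on the base spans 1.16 to 1.55. It tilts the bed and swings a brass counterweight, upright at 1.1.
- wheel_axis (a point): point on the upright axis of the handwheel, on the underside of its disc, 30 mm above the worktop; fixed to the stand; its x axis points to the bed, its y axis along the bed. Disc 120 mm across, 14 mm thick. It lies 105 mm from the bed's middle line.
- knob_mid (a point): middle of the handwheel's upright round knob, 19 mm across and 48 mm high from the disc's top face (z 44 to 92 mm); this point is 72 mm above the worktop and 50 mm from the wheel axis. The knob is fixed to the wheel; it may turn between the fingers as the wheel goes round.
- cup_1_mid (a point): centre (half-way up) of a screw-lid sample cup standing on the worktop: 68 mm high; lid 58 mm across and 15 mm high at the top; the body below is a cone, about 52 mm across under the lid and 45 mm at the foot; mass about 0.05 kg; its z axis points up out of the lid. Lids cannot come off. Absent in some starts.
- cup_2_mid (a point): centre (half-way up) of a screw-lid sample cup standing on the worktop: 68 mm high; lid 58 mm across and 15 mm high at the top; the body below is a cone, about 52 mm across under the lid and 45 mm at the foot; mass about 0.05 kg; its z axis points up out of the lid. Lids cannot come off. Absent in some starts.
- cup_3_mid (a point): centre (half-way up) of a screw-lid sample cup standing on the worktop: 68 mm high; lid 58 mm across and 15 mm high at the top; the body below is a cone, about 52 mm across under the lid and 45 mm at the foot; mass about 0.05 kg; its z axis points up out of the lid. Lids cannot come off. Absent in some starts.
- cup_4_mid (a point): centre (half-way up) of a screw-lid sample cup standing on the worktop: 68 mm high; lid 58 mm across and 15 mm high at the top; the body below is a cone, about 52 mm across under the lid and 45 mm at the foot; mass about 0.05 kg; its z axis points up out of the lid. Lids cannot come off. Absent in some starts.
- cup_1: the same cup as cup_1_mid, origin at the centre of its underside
- cup_2: the same cup as cup_2_mid, origin at the centre of its underside
- cup_3: the same cup as cup_3_mid, origin at the centre of its underside
- cup_4: the same cup as cup_4_mid, origin at the centre of its underside
- saline_bottle: bystander: white bottle, 52 mm across, 112 mm high, origin under its centre; leave alone
- start_key (a point): middle of the top of the timer's red start key, the rightmost of three in a row along the edge nearest the robot; key 10 x 14 mm, top 17 mm above the worktop. Loose white timer, 62 (x) x 66 (y) x 17 mm, lying flat, its middle 14 mm behind and 19 mm left of the key (own axes +x, +y)
- bench_timer_key_3 (a joint): travel of that start key in m: 0 up, grows as it is pressed, 0.0012 fully down; a few newtons press it and it springs back
- pocket_calculator: bystander: dark calculator 120 x 70 x 16 mm, origin under its centre; leave alone
There are look-alikes about, which are no part of the job. Leave any blue, green or orange look-alike of the cup_4 alone.

How it is judged (in metres and radians):
On the way, in this order (a step that is already met when the one before it is completed fails the run):
1. the handwheel is back at its loading stop (joint below 0.12) (value of joint handwheel below 0.12 rad), for 0.2 s.
2. with the wheel still at the loading stop (joint below 0.25) every cup stands released on the bed, flat between the lips (x of cup_1_mid in the frame of bed_mid between -0.014 and 0.014 m and y of cup_1_mid in the frame of bed_mid between -0.13 and 0.13 m and z of cup_1_mid in the frame of bed_mid between 0.027 and 0.041 m and angle between the z axis of each of cup_1_mid, cup_2_mid, cup_3_mid, cup_4_mid and the z axis of bed_mid, either way round below 0.1 rad and angle between each of cup_1_mid, cup_2_mid, cup_3_mid, cup_4_mid's own z axis and vertical below 0.5 rad and linear speed of each of cup_1, cup_2, cup_3, cup_4 below 0.03 m/s and contact force between each of cup_1, cup_2, cup_3, cup_4 and the fingers below 0.1 N and x of cup_2_mid in the frame of bed_mid between -0.014 and 0.014 m and y of cup_2_mid in the frame of bed_mid between -0.13 and 0.13 m and z of cup_2_mid in the frame of bed_mid between 0.027 and 0.041 m and x of cup_3_mid in the frame of bed_mid between -0.014 and 0.014 m and y of cup_3_mid in the frame of bed_mid between -0.13 and 0.13 m and z of cup_3_mid in the frame of bed_mid between 0.027 and 0.041 m and x of cup_4_mid in the frame of bed_mid between -0.014 and 0.014 m and y of cup_4_mid in the frame of bed_mid between -0.13 and 0.13 m and z of cup_4_mid in the frame of bed_mid between 0.027 and 0.041 m and value of joint handwheel below 0.25 rad), for 0.3 s.
3. the handwheel is just past its stiff point, beside the mark (1.14 to 1.60) (value of joint handwheel between 1.14 and 1.6 rad), for 0.2 s.
4. the timer's red start key is pressed down with the wheel set (all of step 3 and value of joint bench_timer_key_3 above 0.0007 m), for 0.05 s.
At the end, for the whole second after the job is handed in: Timer started. Every cup stands released and at rest on the bed, foot flat between the lips (within 14 mm of the middle line, 130 mm of the middle, centre 27 to 41 mm above the face, axis within 0.1 rad of square to it); the handwheel rests at 1.14 to 1.60 rad, just past the stiff point (all of step 3 and x of cup_1_mid in the frame of bed_mid between -0.014 and 0.014 m and y of cup_1_mid in the frame of bed_mid between -0.13 and 0.13 m and z of cup_1_mid in the frame of bed_mid between 0.027 and 0.041 m and angle between the z axis of each of cup_1_mid, cup_2_mid, cup_3_mid, cup_4_mid and the z axis of bed_mid, either way round below 0.1 rad and angle between each of cup_1_mid, cup_2_mid, cup_3_mid, cup_4_mid's own z axis and vertical below 0.5 rad and linear speed of each of cup_1, cup_2, cup_3, cup_4 below 0.03 m/s and contact force between each of cup_1, cup_2, cup_3, cup_4 and the fingers below 0.1 N and x of cup_2_mid in the frame of bed_mid between -0.014 and 0.014 m and y of cup_2_mid in the frame of bed_mid between -0.13 and 0.13 m and z of cup_2_mid in the frame of bed_mid between 0.027 and 0.041 m and x of cup_3_mid in the frame of bed_mid between -0.014 and 0.014 m and y of cup_3_mid in the frame of bed_mid between -0.13 and 0.13 m and z of cup_3_mid in the frame of bed_mid between 0.027 and 0.041 m and x of cup_4_mid in the frame of bed_mid between -0.014 and 0.014 m and y of cup_4_mid in the frame of bed_mid between -0.13 and 0.13 m and z of cup_4_mid in the frame of bed_mid between 0.027 and 0.041 m and velocity of joint handwheel below 0.05 rad/s); the robot touches nothing.
It fails at once if the bottle is moved more than 30 mm (distance of saline_bottle from where it was at the start of the episode above 0.03 m).
It fails at once if the calculator is moved more than 30 mm (distance of pocket_calculator from where it was at the start of the episode above 0.03 m).
Of cup_1, cup_2, cup_3, cup_4 only 3 to 4 are there at a start; the rules pass over those that are not, and their reading is None.
At some moment in a run one of bench_timer may be knocked a few centimetres aside while the robot is not near it.
Once in a run the grip may slacken for a moment while it holds something.
It also fails if it takes over 210 s, if anything falls off the work surface, if the arm or the gripper's body presses on something with over 40 N, if the wrist force passes 120 N, or if a joint passes its speed limit or range.

## Robot

A 6-joint arm with a two-finger parallel gripper is mounted at the origin on a cart in front of the work surface, level with it; the furniture and walls round the work are solid. World frame = base frame: x ahead of the robot, y to its left, z up, the work surface at z = 0. Lengths are in m, angles in degrees, forces in N, time in s.
With the tool pointing down it reaches from about 0.4 to 0.825 m from the base axis. Payload 7 kg.
Tool frame: the origin (TCP) lies on the centre line of the jaws, within the pads' length; the fingertips stand 17 mm ahead of it and the grasp point (between the pads) lies 2 mm behind it; z points along the fingers, y is the direction in which the jaws open and shut (so a half turn about z gives the same grasp; the last joint's range is limited). The gripper opens to 88 mm and grips with 3 to 60 N. Pads are 19 mm wide; open, the fingers measure 130 mm over their backs; the gripper's body (78 mm by 193 mm) begins 47 mm behind the grasp point.
Start: joints at [-51.618, 20.546, 0.682, 0, -70.136, -16.507], TCP at [0.251, -0.626, 0.244] pointing down, gripper open.
Joint ranges: [-176.03, 176.03], [-82.01, 121.73], [-58.28, 71.71], [-173.87, 95.51], [-174.79, -0.11], [-173.66, 173.66]. Speed limits (degrees/s): [136.94, 136.94, 172.46, 180, 180, 180].

## Interface

Orientations are given as [roll, pitch, yaw] about the fixed x, y, z axes, in that order (R = Rz(yaw) Ry(pitch) Rx(roll)).
In Python, from plant import telemetry, vision, close_job, recognise, silhouettes, place_of gives the robot as it stands.
- The arm moves only by the shell command python3 -m handwheel 'ROWS'. ROWS is JSON, a list that holds one entry, the list of rows, each a list of 5 numbers: the shift along the tool's x, y, z in m, then the turn about the tool's z in rad, then the closure, from 0 (fully open) to 1 (shut). In form: [[[tx, ty, tz, yaw, gripper], ...]]. A call has 1 to 20 rows; each row shifts and turns the commanded pose from where the row before left it, along the tool's axes as they then stand; what a row does not reach is not made up. A row lasts 1/12 s, in which the tool goes at most 41.7 mm and 7.16 degrees, less where a joint would pass 70% of its speed; a pose out of reach is approached as far as the arm can. A call with a gripper value outside its range is refused whole. The fingers move at their own pace and stop on an object; the grip force is fixed at half the most. Time passes only in rows, so rows that do not move let the fingers close. It gives the time, the measured TCP pose, the force and the opening at its end, in the units of the state.
- telemetry.get_obs(): the state, without advancing time (a new reading comes with each control period).
- vision.snapshot(name): name is "side" or "top"; returns a dict with "color" (400x640x3 uint8, red, green, blue), "mtx" (3x3 intrinsics, pixels), "cam_to_world" (4x4, takes a point from camera to world coordinates). Camera axes: x right, y down, z forward; pixel columns grow to the right and rows downward; lengths in m; the calibration is good to about 2 mm. A picture is of the moment at which its call begins. There is no depth.
- close_job(): hands the job in, once; it reports no verdict.
Trained networks look in a picture, given as the dict that the camera call returned (one of the last four; its "shot" number tells which), for a name from the list of things; names that differ only in an ending like _2 or _b are one class to them, and where a whole thing is asked for, a point or a joint stands for the part that bears it (a point fixed in the world has none). Each returns a list of dicts, best first, with "conf" (0 to 1); they miss things now and then, are a little off and sometimes report something else, mostly with a low value. They report only what shows in the picture. A call takes as long as a camera call. They do not tell look-alikes from the thing itself.
- recognise(name, picture): "xy" ([column, row] in pixels, amid what is visible of it).
- silhouettes(name, picture): "region" (400x640 bool, what is visible of it) and "xy" ([column, row] in pixels, amid what is visible of it).
- place_of(name, picture): "xy" ([column, row] in pixels: a listed point, or the origin of a listed thing).
The state is a dict: "clock": time; "joint_pos": joint angles; "qvel": joint speeds; "tau": joint torques, N m; "tool_pos": TCP position; "orientation": TCP orientation; "force": force on the tool from outside, world axes, zero at the start; "moment": the same for the moment, N m; "opening": finger opening in m.
Only numpy, scipy, OpenCV 4.12 (cv2) and the standard library are available. Lean on these libraries where they do the work, as an engineer would, in place of code of your own. Each camera call takes 0.05 s, during which the arm holds its last target.

## Working session

There is one attempt and no reset: what is moved stays moved. The work goes in short steps, Python scripts to look and compute and a shell command to move; the robot and the scene stay as the last step left them, time stands still between calls to the robot, and variables do not carry over. Pictures are saved under pics/ and viewed, and the job is handed in when it is done.

```bash
ls -la; mkdir -p pics; cat > h.py <<'E'
import numpy as np, cv2
from plant import telemetry, vision, close_job, recognise, silhouettes, place_of
def save(s,n,crop=None,sc=1):
    im=cv2.cvtColor(s['color'],cv2.COLOR_RGB2BGR)
    if crop: x0,y0,x1,y1=crop; im=im[y0:y1,x0:x1]
    if sc!=1: im=cv2.resize(im,None,fx=sc,fy=sc,interpolation=cv2.INTER_CUBIC)
    cv2.imwrite('pics/'+n+'.png',im)
def ray(s,xy):
    T=s['cam_to_world']; K=s['mtx']
    d=T[:3,:3]@np.linalg.solve(K,[xy[0],xy[1],1.]); return T[:3,3],d
def atz(s,xy,z):
    o,d=ray(s,xy); return o+d*(z-o[2])/d[2]
def proj(s,p):
    T=np.linalg.inv(s['cam_to_world']); c=T[:3,:3]@np.asarray(p,float)+T[:3,3]
    q=s['mtx']@c; return q[:2]/q[2]
def tri(a,xa,b,xb):
    o1,d1=ray(a,xa); o2,d2=ray(b,xb); d1/=np.linalg.norm(d1); d2/=np.linalg.norm(d2)
    A=np.stack([d1,-d2],1); t=np.linalg.lstsq(A,o2-o1,rcond=None)[0]
    p,q=o1+d1*t[0],o2+d2*t[1]; return (p+q)/2, np.linalg.norm(p-q)
E
python3 - <<'E'
from h import *
o=telemetry.get_obs()
for k in o: print(k,np.round(o[k],3))
for n in('top','side'):
    s=vision.snapshot(n); save(s,n+'0'); print(n,np.round(s['cam_to_world'],3).tolist(),np.round(s['mtx'],1).tolist(),s['shot'])
    for t in('cup_1_mid','handwheel','knob_mid','bed_mid','wheel_axis','start_key','saline_bottle','pocket_calculator'):
        print(t,[(np.round(d['xy']).astype(int).tolist(),round(d['conf'],2)) for d in place_of(t,s)] if t!='handwheel' else [(np.round(d['xy']).astype(int).tolist(),round(d['conf'],2)) for d in recognise(t,s)])
E
```

```text
total 12
drwxr-xr-x  3 agent agent 4096 Dec  7 15:13 .
drwxr-xr-x 23 root  root  4096 Dec  7 15:13 ..
drwxr-xr-x  2 agent agent 4096 Dec  7 15:13 pics
clock 0.0
joint_pos [-5.1619e+01  2.0591e+01  6.3300e-01 -2.0000e-02 -7.0135e+01 -1.6505e+01]
qvel [-0.005 -0.056 -0.057 -0.133 -0.072 -0.016]
tau [ 1.0000e-03 -5.8272e+01  2.9305e+01  6.9970e+00  7.0000e-03 -0.0000e+00]
tool_pos [ 0.251 -0.626  0.243]
orientation [ 1.79905e+02 -8.00000e-03 -1.58132e+02]
force [-0.886 -0.202 -0.066]
moment [ 0.04   0.049 -0.036]
opening 0.088
top [[0.018, -0.995, 0.101, 0.426], [-1.0, -0.019, -0.004, -0.133], [0.006, -0.101, -0.995, 1.561], [0.0, 0.0, 0.0, 1.0]] [[472.6, 0.0, 323.5], [0.0, 472.6, 193.6], [0.0, 0.0, 1.0]] 1
cup_1_mid [([367, 190], 0.74)]
handwheel [([228, 221], 0.83)]
knob_mid [([235, 236], 0.97)]
bed_mid [([228, 191], 0.76)]
wheel_axis [([227, 228], 0.94)]
start_key [([191, 234], 0.76)]
saline_bottle [([337, 238], 0.69), ([355, 152], 0.51)]
pocket_calculator [([443, 240], 0.63), ([190, 236], 0.26)]
side [[-0.984, -0.099, 0.146, 0.4], [-0.177, 0.551, -0.816, 0.942], [0.001, -0.829, -0.56, 0.795], [0.0, 0.0, 0.0, 1.0]] [[436.7, 0.0, 316.4], [0.0, 436.7, 195.9], [0.0, 0.0, 1.0]] 2
cup_1_mid [([326, 178], 0.77)]
handwheel [([344, 269], 0.71)]
knob_mid [([362, 257], 0.84)]
bed_mid [([305, 259], 0.95)]
wheel_axis [([340, 279], 0.71)]
start_key [([353, 238], 0.65)]
saline_bottle [([354, 231], 0.34)]
pocket_calculator [([378, 156], 0.77), ([323, 187], 0.65)]
```

```bash
python3 - <<'E'
import cv2
a=cv2.imread('pics/top0.png'); b=cv2.imread('pics/side0.png')
cv2.imwrite('pics/top0c.png',cv2.resize(a[100:300,140:500],None,fx=2.2,fy=2.2,interpolation=2))
cv2.imwrite('pics/side0c.png',cv2.resize(b[90:340,200:500],None,fx=2.4,fy=2.4,interpolation=2))
E
```

```text
(no output)
```

View pics/top0.png

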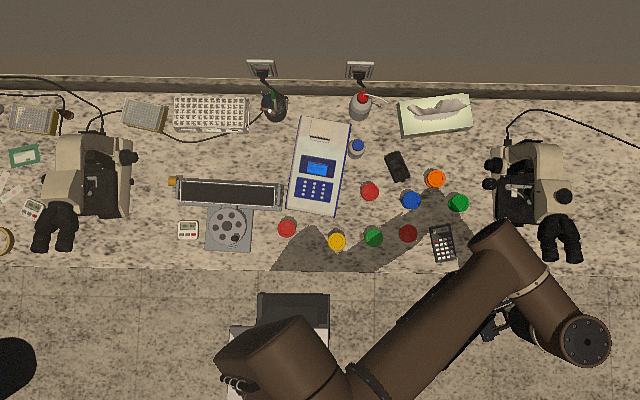

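View pics/side0.png

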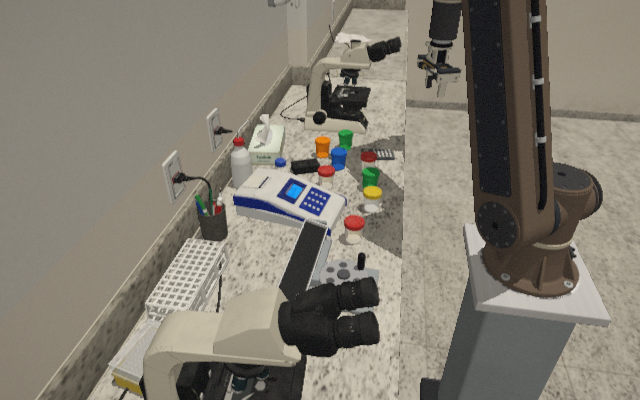

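View pics/top0c.png

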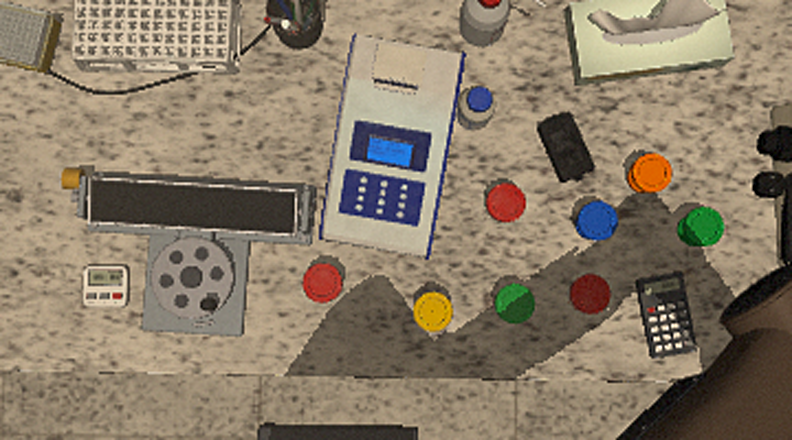

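View pics/side0c.png

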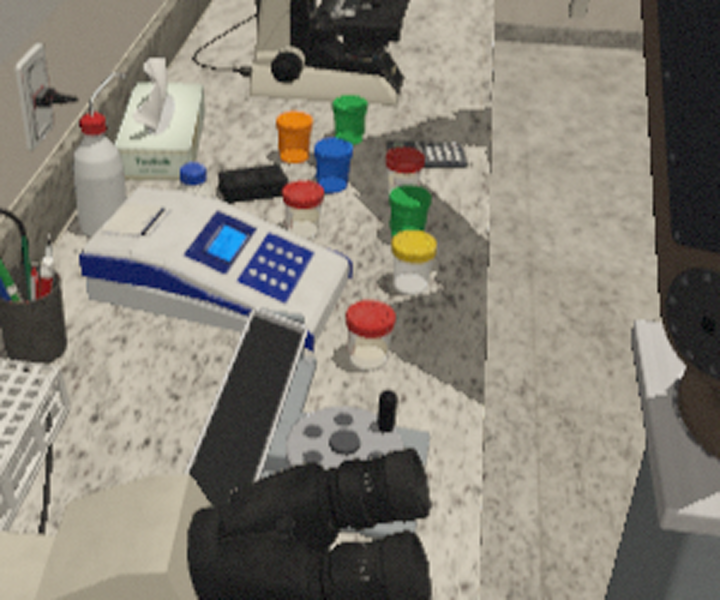

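```bash
python3 - <<'E'
from h import *
t=vision.snapshot('top'); s=vision.snapshot('side')
r=lambda v:np.round(v,3).tolist()
for n,z in (('knob_mid',.072),('wheel_axis',.03),('bed_mid',.072),('start_key',.017),('cup_1_mid',.034),('saline_bottle',0),('pocket_calculator',0)):
    for c,pic in (('top',t),('side',s)):
        for d in place_of(n,pic): print(n,c,r(d['xy']),round(d['conf'],2),r(atz(pic,d['xy'],z)))
    
for c,pic in (('top',t),('side',s)):
    for f in (recognise,silhouettes):
        for d in f('cup_1',pic): print(f.__name__,c,r(d['xy']),round(d['conf'],2),r(atz(pic,d['xy'],.034)))
# lids by colour
for c,pic in (('top',t),('side',s)):
    hsv=cv2.cvtColor(pic['color'],cv2.COLOR_RGB2HSV)
    H,S,V=cv2.split(hsv)
    m=((S>130)&((H<5)|(H>170)|((H>20)&(H<32)))&(V>70)).astype('uint8')
    n,l,st,ce=cv2.connectedComponentsWithStats(m)
    for i in range(1,n):
        if st[i,4]>60: print(c,st[i].tolist(),r(ce[i]),r(atz(pic,ce[i],.068 if c=='top' else .062)))
# bed edges from top
save(t,'bed',(165,170,295,260),6)
for p in ((199,252),): pass
E
```

```text
knob_mid top [235.3, 240.8] 0.98 [0.424, 0.135, 0.072]
knob_mid side [363.6, 259.3] 0.61 [0.426, 0.138, 0.072]
knob_mid side [368.1, 164.2] 0.55 [0.453, -0.328, 0.072]
wheel_axis top [229.0, 226.5] 0.91 [0.47, 0.164, 0.03]
wheel_axis top [287.1, 232.1] 0.51 [0.455, -0.024, 0.03]
wheel_axis side [340.4, 274.1] 0.6 [0.48, 0.156, 0.03]
bed_mid top [229.6, 194.1] 0.71 [0.571, 0.158, 0.072]
bed_mid side [299.8, 259.9] 0.77 [0.579, 0.168, 0.072]
start_key top [188.9, 232.2] 0.78 [0.449, 0.296, 0.017]
cup_1_mid top [334.7, 240.3] 0.69 [0.431, -0.178, 0.034]
cup_1_mid top [368.3, 193.7] 0.49 [0.584, -0.285, 0.034]
cup_1_mid side [341.5, 279.3] 0.56 [0.474, 0.177, 0.034]
cup_1_mid side [326.0, 180.2] 0.53 [0.583, -0.265, 0.034]
saline_bottle top [355.7, 151.4] 0.6 [0.729, -0.245, 0.0]
pocket_calculator top [368.8, 193.1] 0.72 [0.59, -0.29, 0.0]
pocket_calculator top [284.1, 230.5] 0.7 [0.461, -0.012, 0.0]
pocket_calculator top [440.2, 244.0] 0.56 [0.426, -0.526, 0.0]
pocket_calculator top [290.4, 225.0] 0.21 [0.479, -0.032, 0.0]
call top [335.7, 238.8] 0.84 [0.436, -0.181, 0.034]
call top [40
[... 1687 characters left out ...]
068]
top [361, 183, 18, 18, 245] [369.441, 191.6] [0.587, -0.285, 0.068]
top [278, 220, 18, 18, 245] [286.094, 228.159] [0.467, -0.023, 0.068]
top [399, 225, 18, 18, 219] [407.831, 233.059] [0.458, -0.407, 0.068]
top [328, 232, 18, 19, 251] [336.339, 241.175] [0.429, -0.182, 0.068]
side [233, 137, 11, 9, 82] [238.341, 141.22] [0.938, -0.431, 0.062]
side [361, 151, 16, 11, 140] [368.293, 156.243] [0.457, -0.401, 0.062]
side [317, 165, 18, 12, 162] [325.537, 170.66] [0.588, -0.279, 0.062]
side [363, 186, 19, 14, 211] [372.152, 192.133] [0.428, -0.178, 0.062]
side [344, 215, 21, 16, 256] [353.84, 222.48] [0.466, -0.017, 0.062]
side [115, 377, 28, 18, 173] [128.179, 385.208] [0.82, 0.542, 0.062]
```

View pics/bed.png

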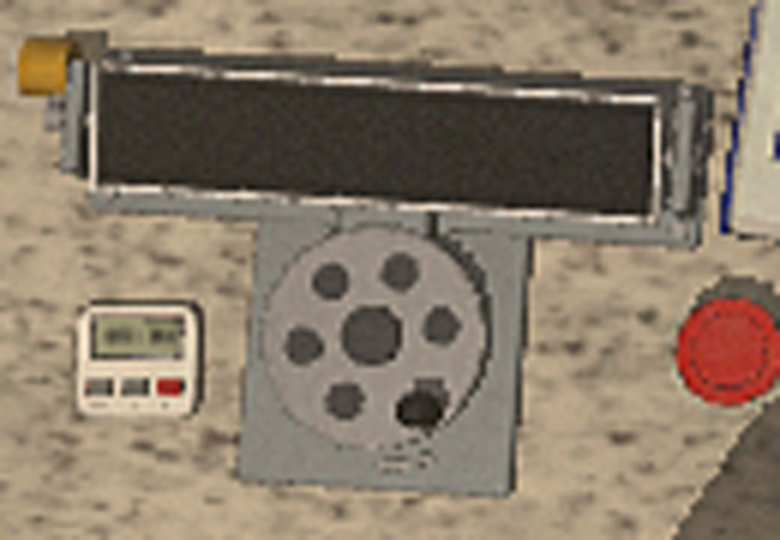

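```bash
python3 - <<'E'
from h import *
t=vision.snapshot('top')
P=lambda x,y:(165+x/6,170+y/6)
r=lambda v:np.round(v,3).tolist()
hub=atz(t,P(372,333),.046); kb=atz(t,P(420,405),.092)
print('hub',r(hub),'knobtop',r(kb))
C=[atz(t,P(*p),.08) for p in((92,68),(660,98),(655,218),(95,188))]
print([r(c) for c in C]); m=np.mean(C,0); d=C[0]+C[3]-C[1]-C[2]; a=np.arctan2(d[1],d[0]); print('mid',r(m),'yaw of bed y',np.degrees(a),np.linalg.norm(d)/2)
y=d[:2]/np.linalg.norm(d[:2]); x=np.array([y[1],-y[0]])
print('axis x',x,'hub->bedmid',(m-hub)[:2]@x,(m-hub)[:2]@y)
k=(kb-hub)[:2]; print('knob in axis frame',k@x,k@y,np.linalg.norm(k)); 
# away dir=-x ; angle ccw from -x
al=np.arctan2(k@y,k@x); print('wheel',1.1+((al-np.pi+np.pi)%(2*np.pi)-np.pi))
print('key',r(atz(t,P(170,387),.017)),'timer',r(atz(t,P(138,358),.017)))
o=telemetry.get_obs(); print(o['tool_pos'],o['orientation'],o['clock'])
E
```

```text
hub [0.472, 0.168, 0.046] knobtop [0.434, 0.132, 0.092]
[[0.607, 0.313, 0.08], [0.597, 0.014, 0.08], [0.534, 0.015, 0.08], [0.544, 0.309, 0.08]]
mid [0.571, 0.163, 0.08] yaw of bed y 88.01991862375311 0.2962528431545423
axis x [ 0.9994029  -0.03455206] hub->bedmid 0.09861997202313304 -0.0013107558425757087
knob in axis frame -0.036722724015493535 -0.03657981655426459 0.051832822017151975
wheel 1.8834486091382687
key [0.442, 0.282, 0.017] timer [0.457, 0.3, 0.017]
[ 0.25150041 -0.62638028  0.24356043] [-1.79998652e+02  8.39454740e-04 -1.58123486e+02] 1.95
```

```bash
python3 -m handwheel '[[[0,0,0,0.095,0],[0,0,0,0.095,0],[0,0,0,0.095,0],[0,0,0,0.097,0],[0,0,0,0,0]]]'
```

```text
clock: 2.37
tool_pos: [0.2514, -0.6264, 0.2435]
orientation: [180.0, -0.0, 179.7]
force: [0.4, -0.6, 0.8]
opening: 0.0874
```

```bash
python3 -m handwheel '[[[-0.025,0.028,0,0,0],[-0.025,0.028,0,0,0],[-0.025,0.028,0,0,0],[-0.025,0.028,0,0,0],[-0.025,0.028,0,0,0],[-0.025,0.028,0,0,0],[-0.025,0.028,0,0,0],[-0.025,0.028,0,0,0],[0,0.028,0,0,0],[0,0.028,0,0,0],[0,0,0,0,0]]]'
python3 -m handwheel '[[[0.001,0.034,0,0,0],[0.001,0.034,0,0,0],[0.001,0.034,0,0,0],[0.001,0.034,0,0,0],[0.001,0.034,0,0,0],[0.001,0.034,0,0,0],[0.001,0.034,0,0,0],[0.001,0.034,0,0,0],[0.001,0.034,0,0,0],[0.001,0.034,0,0,0],[0.001,0.034,0,0,0],[0.001,0.034,0,0,0],[0.001,0.034,0,0,0],[0.001,0.034,0,0,0],[0,0,0,0,0],[0,0,0,0,0]]]'
```

```text
clock: 3.28
tool_pos: [0.4518, -0.3427, 0.2439]
orientation: [180.0, 0.0, -179.7]
force: [-0.3, -0.3, -0.5]
opening: 0.0878
clock: 4.62
tool_pos: [0.4376, 0.131, 0.2436]
orientation: [180.0, 0.0, -179.7]
force: [0.7, -0.6, -0.1]
opening: 0.0877
```

```bash
python3 -m handwheel '[[[0.004,0.003,0.03,0,0],[0,0,0.03,0,0],[0,0,0.03,0,0],[0,0,0.03,0,0],[0,0,0.007,0,0],[0,0,0,0,0]]]'
python3 - <<'E'
from h import *
t=vision.snapshot('top'); s=vision.snapshot('side'); save(t,'t1',(165,170,295,280),5); save(s,'s1',(270,200,430,320),5)
p=telemetry.get_obs()['tool_pos'];print(p)
print(proj(s,[*p[:2],p[2]-.017]))
E
```

```text
clock: 5.12
tool_pos: [0.4326, 0.1308, 0.1151]
orientation: [-179.8, -0.2, 180.0]
force: [-0.4, -0.3, 0.3]
opening: 0.0874
[0.43444317 0.13240733 0.11772695]
[361.20289554 248.35070292]
```

View pics/s1.png

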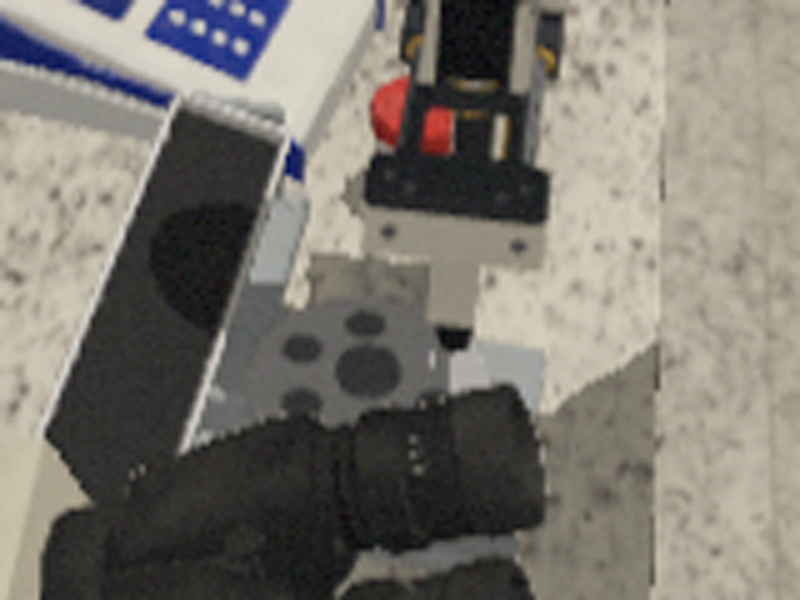

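View pics/t1.png

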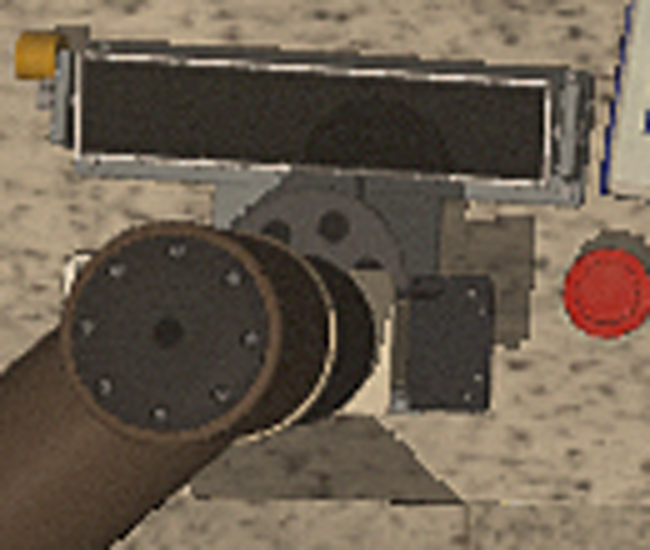

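```bash
python3 -m handwheel '[[[0,0,0.02,0,0],[0,0,0.02,0,0],[0,0,0.004,0,0],[0,0,0,0,0],[0,0,0,0,1],[0,0,0,0,1],[0,0,0,0,1],[0,0,0,0,1],[0,0,0,0,1],[0,0,0,0,1],[0,0,0,0,1],[0,0,0,0,1]]]'
```

```text
clock: 6.22
tool_pos: [0.4336, 0.1326, 0.0726]
orientation: [-180.0, -0.0, 180.0]
force: [-0.1, 0.8, 0.5]
opening: 0.0394
```

```bash
python3 -m handwheel '[[[0,0,0,0,1],[0,0,0,0,1],[0,0,0,0,1],[0,0,0,0,1],[0,0,0,0,1],[0,0,0,0,1]]]'
```

```text
clock: 6.72
tool_pos: [0.4351, 0.1338, 0.073]
orientation: [179.9, 0.2, -180.0]
force: [3.9, 3.5, -3.6]
opening: 0.0183
```

```bash
python3 -m handwheel '[[[0.0027,0.0030,0,0,1],[0.0022,0.0031,0,0,1],[0.0020,0.0034,0,0,1],[0.0018,0.0035,0,0,1],[0.0016,0.0036,0,0,1],[0.0012,0.0037,0,0,1],[0.0009,0.0038,0,0,1],[0.0006,0.0039,0,0,1],[0.0003,0.0039,0,0,1],[0.0001,0.0039,0,0,1],[-0.0003,0.0039,0,0,1],[-0.0006,0.0039,0,0,1],[0,0,0,0,1]]]'
```

```text
clock: 7.8
tool_pos: [0.416, 0.1712, 0.0716]
orientation: [-179.5, -0.6, 179.8]
force: [-18.5, -9.6, 21.1]
opening: 0.0184
```

```bash
python3 -m handwheel '[[[0,0,0,0,1],[0,0,0,0,1]]]'
python3 - <<'E'
from h import *
s=vision.snapshot('side'); save(s,'s2',(270,200,430,320),5)
o=telemetry.get_obs();print(o['tool_pos'],o['force'],o['moment'],o['orientation'])
E
```

```text
clock: 7.97
tool_pos: [0.416, 0.1712, 0.0716]
orientation: [-179.5, -0.5, 179.8]
force: [-18.1, -9.3, 20.6]
opening: 0.0184
[0.4160523  0.17123819 0.07158735] [-18.06523551  -7.62001795  20.55625628] [-2.81963966  6.23484612 -0.35242267] [-179.54296475   -0.53626254  179.8352413 ]
```

View pics/s2.png

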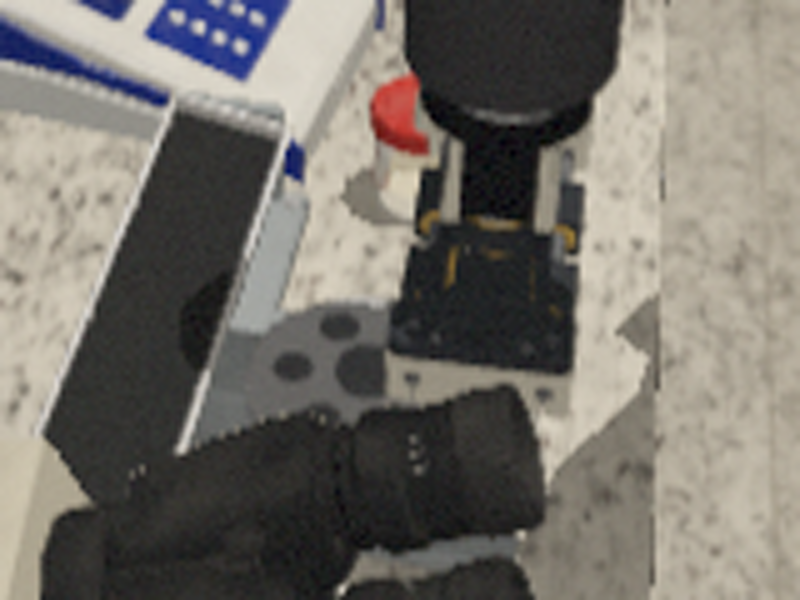

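```bash
python3 -m handwheel '[[[0.002,0,0,0,1],[0.002,0,0,0,1],[0,0.0026,0,0,1],[0,0.0026,0,0,1],[-0.0003,0.0026,0,0,1],[-0.0003,0.0026,0,0,1],[-0.0005,0.0026,0,0,1],[-0.0005,0.0026,0,0,1],[-0.0008,0.0025,0,0,1],[-0.0008,0.0024,0,0,1],[-0.0011,0.0024,0,0,1],[-0.0011,0.0024,0,0,1],[0,0,0,0,1]]]'
```

```text
clock: 9.1
tool_pos: [0.4196, 0.1997, 0.0715]
orientation: [-179.8, -0.3, 179.9]
force: [-11.8, 0.9, 3.9]
opening: 0.017
```

```bash
python3 - <<'E'
from h import *
s=vision.snapshot('side'); t=vision.snapshot('top'); save(s,'s3',(270,200,430,320),5);save(t,'t3',(165,170,295,280),5)
o=telemetry.get_obs();print(o['tool_pos'],o['force'],o['moment'],o['opening'])
E
```

```text
[0.41960463 0.19963191 0.07153885] [-10.93915698   1.44901949   4.46755499] [ 0.48865045  4.11793011 -0.24827005] 0.016792664123301222
```

View pics/s3.png

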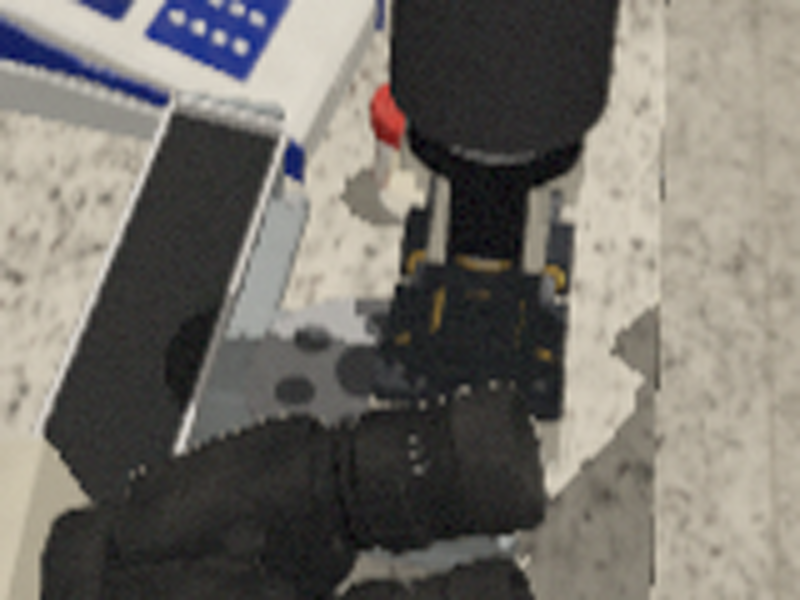

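View pics/t3.png

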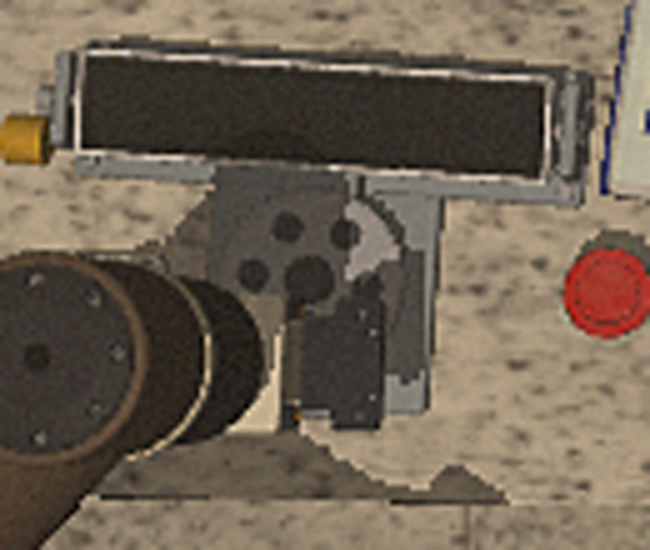

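```bash
python3 -m handwheel '[[[0,0,0,0,0.4],[0,0,0,0,0.4],[0,0,0,0,0.4],[0,0,0,0,0.4],[0,0,0,0,0.4],[0,0,0,0,0.4]]]'
python3 - <<'E'
from h import *
s=vision.snapshot('side'); t=vision.snapshot('top'); save(s,'s4',(320,220,420,300),8);save(t,'t4',(165,170,295,280),5)
o=telemetry.get_obs();print(o['tool_pos'],o['force'],o['moment'],o['opening'])
E
```

```text
clock: 9.7
tool_pos: [0.4227, 0.2015, 0.0726]
orientation: [-180.0, 0.0, 180.0]
force: [-0.2, -0.2, -0.2]
opening: 0.0496
[0.42260418 0.20144467 0.07257466] [-0.49626298  1.02563167 -0.89274458] [0.00243247 0.03183387 0.00499058] 0.051721190518230716
```

View pics/s4.png

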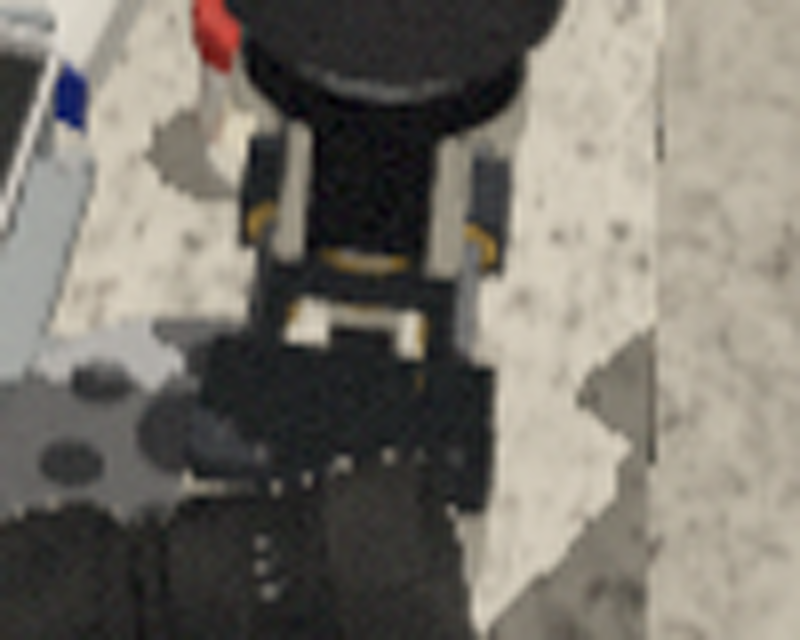

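View pics/t4.png

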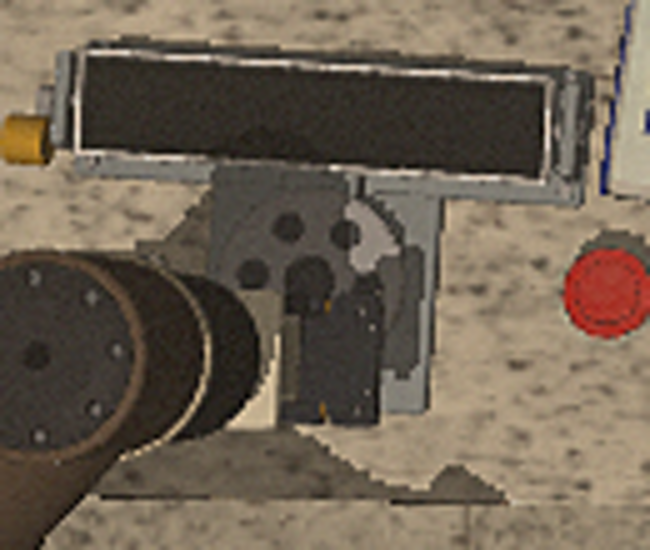

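```bash
python3 -m handwheel '[[[-0.004,-0.0025,0,0,0.4],[-0.004,0,0,0,0.4],[0,0,0,0,1],[0,0,0,0,1],[0,0,0,0,1],[0,0,0,0,1],[0,0,0,0,1],[0,0,0,0,1],[0,0,0,0,1]]]'
```

```text
clock: 10.55
tool_pos: [0.4306, 0.1999, 0.0726]
orientation: [179.9, 0.0, 180.0]
force: [-1.9, 5.2, -2.1]
opening: 0.0178
```

```bash
python3 -m handwheel '[[[-0.0016,0.0021,0,0,1],[-0.0017,0.0020,0,0,1],[-0.0018,0.0019,0,0,1],[-0.0019,0.0018,0,0,1],[-0.002,0.0017,0,0,1],[-0.0021,0.0016,0,0,1],[0,0,0,0,1]]]'
```

```text
clock: 11.13
tool_pos: [0.4405, 0.2088, 0.0725]
orientation: [-179.9, -0.1, 179.9]
force: [-4.4, -4.5, 8.2]
opening: 0.0187
```

Going well; continue to the stop.

```bash
python3 -m handwheel '[[[-0.0022,0.0014,0,0,1],[-0.0022,0.0014,0,0,1],[-0.0023,0.0013,0,0,1],[-0.0024,0.0012,0,0,1],[0,0,0,0,1]]]'
python3 - <<'E'
from h import *
s=vision.snapshot('side'); t=vision.snapshot('top'); save(t,'t5',(165,170,295,280),5)
o=telemetry.get_obs();print(o['tool_pos'],o['force'],o['moment'],o['opening'])
E
```

```text
clock: 11.55
tool_pos: [0.4495, 0.2141, 0.0725]
orientation: [-179.9, -0.2, 179.9]
force: [-6.3, -3.6, 8.8]
opening: 0.0186
[0.4494645  0.2140262  0.07248345] [-5.41476164 -3.72155279  6.83537202] [-1.0062985   1.81629706 -0.34657961] 0.018213122305641545
```

View pics/t5.png

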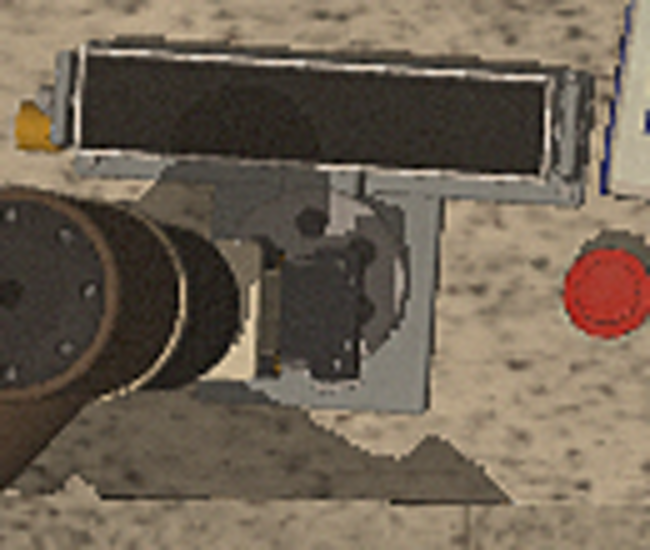

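```bash
python3 -m handwheel '[[[-0.0024,0.0011,0,0,1],[-0.0024,0.001,0,0,1],[-0.0024,0.001,0,0,1],[0,0,0,0,1]]]'
python3 -m handwheel '[[[-0.0024,0.0009,0,0,1],[-0.0024,0.0008,0,0,1],[-0.0012,0.0004,0,0,1],[0,0,0,0,1]]]'
```

```text
clock: 11.98
tool_pos: [0.4555, 0.2165, 0.0724]
orientation: [-179.8, -0.3, 179.9]
force: [-13.0, -3.5, 12.8]
opening: 0.0188
clock: 12.32
tool_pos: [0.4575, 0.2165, 0.0715]
orientation: [-179.6, -0.7, 179.8]
force: [-28.9, -2.8, 22.9]
opening: 0.0183
```

```bash
python3 -m handwheel '[[[0,0,0,0,0.5],[0,0,0,0,0.3],[0,0,0,0,0.3],[0,0,0,0,0],[0,0,0,0,0],[0,0,-0.03,0,0],[0,0,-0.04,0,0],[0,0,-0.04,0,0],[0,0,-0.02,0,0],[0,-0.03,0,0,0],[0,-0.04,0,0,0],[0,-0.04,0,0,0],[0,-0.04,0,0,0],[0,-0.04,0,0,0],[0,-0.04,0,0,0],[0,0,0,0,0]]]'
python3 - <<'E'
from h import *
s=vision.snapshot('side'); t=vision.snapshot('top'); save(t,'t6',(165,170,295,280),6)
o=telemetry.get_obs();print(o['tool_pos'],o['clock'])
for n,z in (('knob_mid',.072),('wheel_axis',.03),('bed_mid',.072),('start_key',.017)):
  for c,p in(('t',t),('s',s)):
    print(n,c,[(np.round(d['xy']).tolist(),round(d['conf'],2),np.round(atz(p,d['xy'],z),3).tolist()) for d in place_of(n,p)])
E
```

```text
clock: 13.65
tool_pos: [0.463, -0.0145, 0.2026]
orientation: [-180.0, -0.0, 179.7]
force: [-0.6, 1.1, 0.4]
opening: 0.0879
[ 0.46397015 -0.01101564  0.20268525] 13.75
knob_mid t [([403.0, 234.0], 0.46, [0.455, -0.392, 0.072]), ([358.0, 154.0], 0.26, [0.708, -0.246, 0.072])]
knob_mid s [([353.0, 281.0], 0.72, [0.443, 0.216, 0.072])]
wheel_axis t [([229.0, 225.0], 0.84, [0.474, 0.163, 0.03])]
wheel_axis s [([340.0, 280.0], 0.83, [0.477, 0.176, 0.03]), ([371.0, 201.0], 0.58, [0.429, -0.177, 0.03])]
bed_mid t [([227.0, 193.0], 0.85, [0.575, 0.165, 0.072])]
bed_mid s [([303.0, 259.0], 0.74, [0.572, 0.163, 0.072])]
start_key t [([189.0, 234.0], 0.43, [0.444, 0.296, 0.017])]
start_key s [([354.0, 240.0], 0.42, [0.462, 0.003, 0.017])]
```

View pics/t6.png

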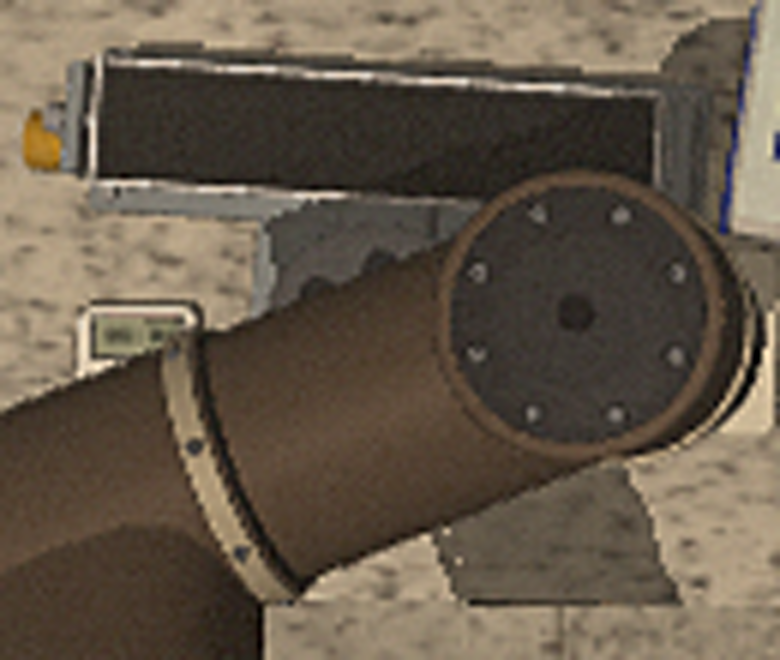

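```bash
python3 -m handwheel '[[[0,-0.03,0,-0.12,0],[0,0,0,-0.12,0],[0,0,0,-0.12,0],[0,0,0,-0.12,0],[0,0,0,-0.12,0],[0,0,0,-0.12,0],[0,0,0,-0.12,0],[0,0,0,-0.12,0],[0,0,0,-0.12,0],[0,0,0,-0.12,0],[0,0,0,-0.12,0],[0,0,0,-0.12,0],[0,0,0,-0.125,0],[0,0,0,0,0]]]'
python3 -m handwheel '[[[0.036,0,0,0,0],[0.036,0,0,0,0],[0.036,0,0,0,0],[0.036,0,0,0,0],[0.036,0,0,0,0],[0.036,0,0,0,0],[0.036,0,0,0,0],[0.036,0,0,0,0],[0.036,0,0,0,0],[0.036,0,0,0,0],[0,0,0,0,0],[0,0,0,0,0]]]'
python3 - <<'E'
from h import *
s=vision.snapshot('side'); t=vision.snapshot('top'); save(t,'t7',(165,170,295,280),6)
o=telemetry.get_obs();print(o['tool_pos'],o['clock'],o['joint_pos'])
for n,z in (('knob_mid',.072),('wheel_axis',.03),('bed_mid',.072),('start_key',.017)):
  for c,p in(('t',t),('s',s)):
    print(n,c,[(np.round(d['xy']).tolist(),round(d['conf'],2),np.round(atz(p,d['xy'],z),3).tolist()) for d in place_of(n,p)])
E
```

```text
clock: 15.32
tool_pos: [0.464, -0.0384, 0.2026]
orientation: [-180.0, 0.0, -90.0]
force: [-0.9, -0.5, 0.2]
opening: 0.0877
clock: 16.32
tool_pos: [0.4607, -0.4004, 0.2015]
orientation: [179.9, 0.0, -90.8]
force: [-0.6, 0.2, -0.3]
opening: 0.0878
[ 0.46098782 -0.398544    0.20211402] 16.4167 [-2.25078256e+01  1.61425734e+01 -1.12758209e+01 -1.51451802e-02
 -6.26326592e+01  2.19131530e+01]
knob_mid t [([211.0, 231.0], 0.79, [0.454, 0.213, 0.072])]
knob_mid s [([353.0, 281.0], 0.75, [0.444, 0.216, 0.072])]
wheel_axis t [([230.0, 228.0], 0.73, [0.463, 0.161, 0.03]), ([190.0, 230.0], 0.46, [0.456, 0.289, 0.03])]
wheel_axis s [([344.0, 278.0], 0.58, [0.47, 0.168, 0.03])]
bed_mid t [([230.0, 193.0], 0.86, [0.573, 0.159, 0.072]), ([226.0, 226.0], 0.72, [0.469, 0.167, 0.072])]
bed_mid s [([300.0, 259.0], 0.94, [0.579, 0.165, 0.072])]
start_key t [([228.0, 231.0], 0.74, [0.455, 0.171, 0.017]), ([186.0, 231.0], 0.68, [0.453, 0.304, 0.017])]
start_key s []
```

View pics/t7.png

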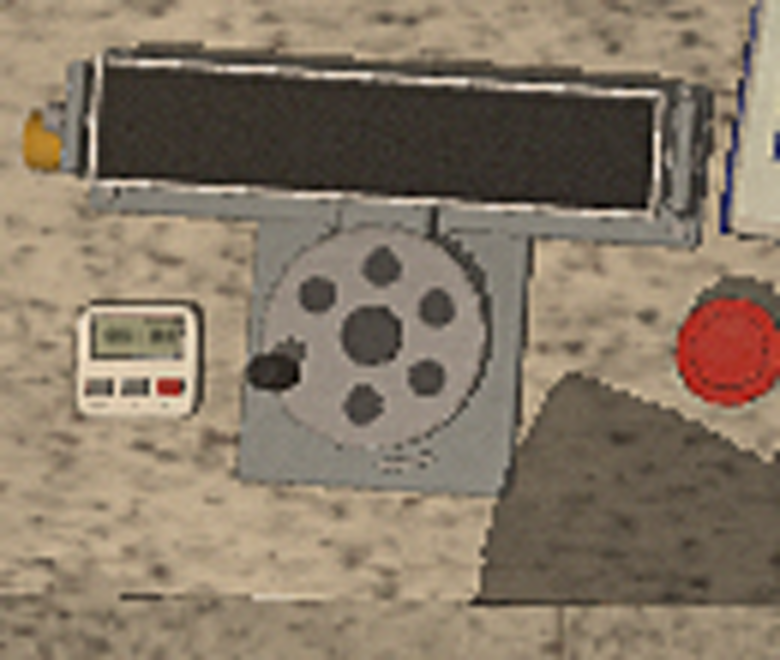

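```bash
python3 - <<'E'
from h import *
t=vision.snapshot('top')
P=lambda x,y:(165+x/6,170+y/6)
r=lambda v:np.round(v,4).tolist()
C=[atz(t,P(*p),z) for p,z in(((97,62),.0797),((660,95),.0797),((655,212),.0773),((97,185),.0773))]
print([r(c) for c in C]); print(r(np.mean(C,0)))
hsv=cv2.cvtColor(t['color'],cv2.COLOR_RGB2HSV);H,S,V=cv2.split(hsv)
m=((S>130)&((H<5)|(H>170)|((H>20)&(H<32)))&(V>60)).astype('uint8')
n,l,st,ce=cv2.connectedComponentsWithStats(m)
for i in range(1,n):
  if st[i,4]>60: print(st[i].tolist(),r(ce[i]),r(atz(t,ce[i],.066)))
E
```

```text
[[0.6107, 0.3109, 0.0797], [0.5988, 0.0146, 0.0797], [0.5373, 0.0156, 0.0773], [0.546, 0.3085, 0.0773]]
[0.5732, 0.1624, 0.0785]
[357, 91, 12, 12, 95] [362.2421, 96.8632] [0.8968, -0.2591, 0.066]
[49, 110, 10, 26, 100] [53.59, 123.42] [0.7891, 0.7339, 0.066]
[278, 220, 18, 18, 244] [286.0984, 228.0369] [0.467, -0.0229, 0.066]
```

```bash
python3 -m handwheel '[[[0.005,0.0035,0.02,0,0.12],[0,0,0.04,0,0.12],[0,0,0.03,0,0.12],[0,0,0,0,0.12],[0,0,0,0,0.12]]]'
python3 - <<'E'
from h import *
s=vision.snapshot('side'); save(s,'s8',(310,100,430,220),6); t=vision.snapshot('top'); save(t,'t8',(350,170,480,280),6)
o=telemetry.get_obs();print(o['tool_pos'],o['opening'])
E
```

```text
clock: 17.28
tool_pos: [0.4568, -0.4036, 0.1117]
orientation: [179.8, 0.1, -90.4]
force: [1.3, 0.1, 0.4]
opening: 0.0773
[ 0.45875636 -0.40467752  0.11458882] 0.07683861078823004
```

View pics/s8.png

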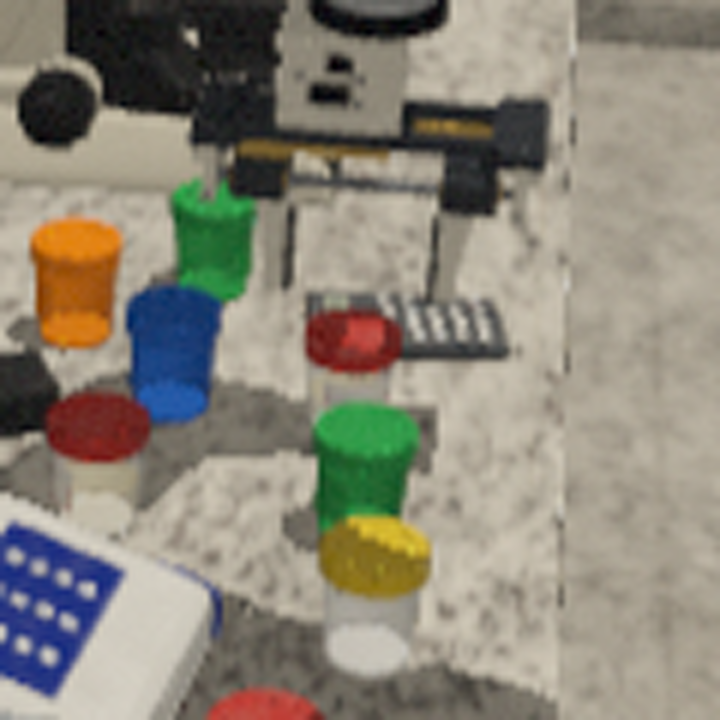

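View pics/t8.png

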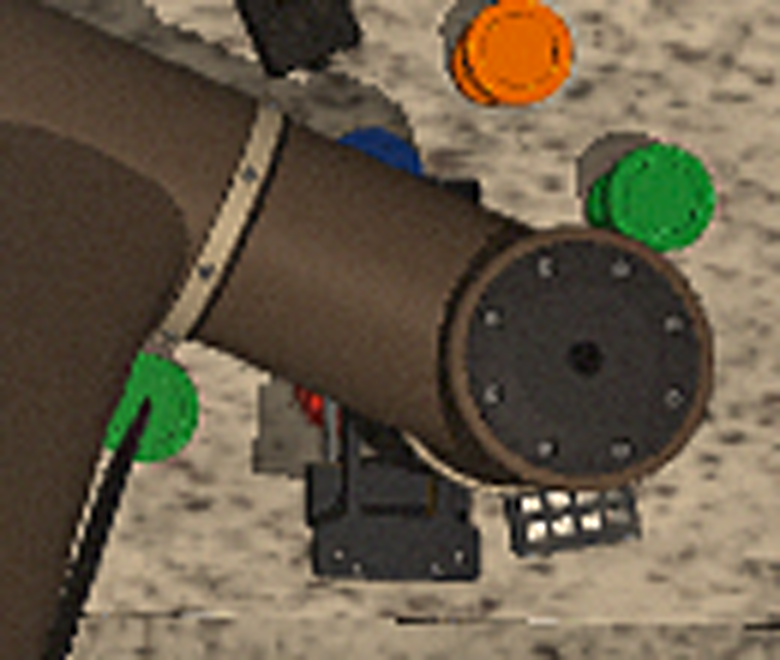

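```bash
python3 -m handwheel '[[[0,0,0.025,0,0.12],[0,0,0.02,0,0.12],[0,0,0.011,0,0.12],[0,0,0,0,0.12],[0,0,0,0,1],[0,0,0,0,1],[0,0,0,0,1],[0,0,0,0,1],[0,0,0,0,1],[0,0,0,0,1]]]'
```

```text
clock: 18.22
tool_pos: [0.4583, -0.4044, 0.0578]
orientation: [-179.9, -0.1, -90.4]
force: [-0.7, 1.4, 6.8]
opening: 0.0549
```

```bash
python3 -m handwheel '[[[0,0,0,0,1],[0,0,0,0,1],[0,0,-0.01,0,1],[0,0,-0.03,0,1],[0,0,-0.035,0,1],[0,0,-0.035,0,1],[0,0,-0.035,0,1],[0,0,-0.03,0,1],[0,0,-0.02,0,1],[0,0,0,0,1]]]'
python3 - <<'E'
from h import *
s=vision.snapshot('side'); save(s,'s9',(310,40,450,200),5)
o=telemetry.get_obs();print(o['tool_pos'],o['opening'],o['force'])
E
```

```text
clock: 19.05
tool_pos: [0.4591, -0.4052, 0.2579]
orientation: [-179.6, -0.3, -90.4]
force: [-0.1, -0.6, -0.1]
opening: 0.0548
[ 0.45835249 -0.40443038  0.25506762] 0.055019420123383705 [ 0.37974966 -0.28322526 -0.45041356]
```

View pics/s9.png

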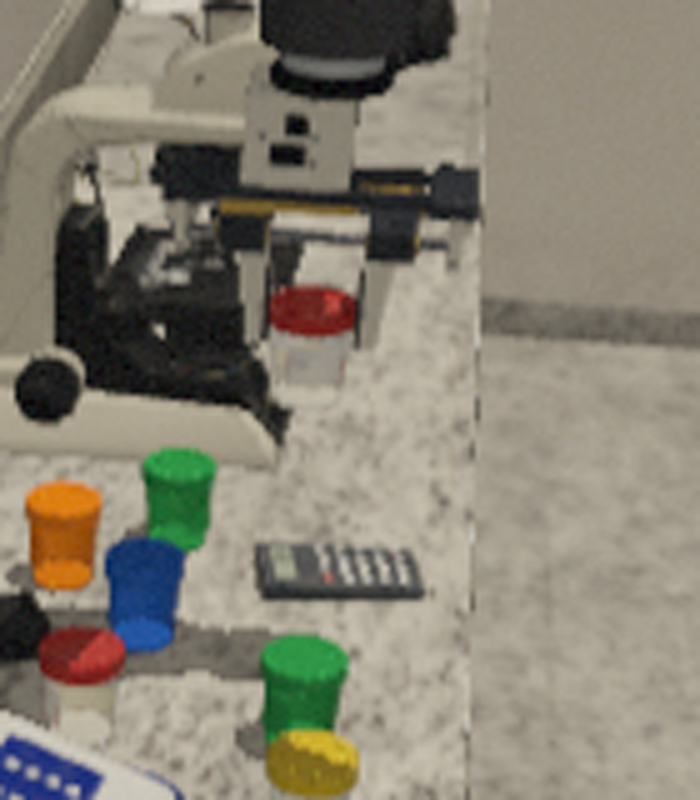

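```bash
python3 -m handwheel '[[[-0.012,-0.002,0,0,1],[-0.025,-0.004,0,0,1],[-0.036,-0.006,0,0,1],[-0.036,-0.006,0,0,1],[-0.036,-0.006,0,0,1],[-0.036,-0.006,0,0,1],[-0.036,-0.006,0,0,1],[-0.036,-0.007,0,0,1],[-0.036,-0.007,0,0,1],[-0.036,-0.007,0,0,1],[-0.036,-0.007,0,0,1],[-0.036,-0.007,0,0,1],[-0.036,-0.007,0,0,1],[-0.036,-0.007,0,0,1],[-0.036,-0.007,0,0,1],[-0.036,-0.007,0,0,1],[-0.036,-0.006,0,0,1],[-0.036,-0.006,0,0,1],[-0.036,-0.006,0,0,1]]]'
python3 -m handwheel '[[[-0.02,0,0,0,1],[-0.008,0,0,0,1],[0,0,0,0,1],[0,0,0,0,1]]]'
```

```text
clock: 20.68
tool_pos: [0.5784, 0.2459, 0.2502]
orientation: [179.9, -0.1, -90.4]
force: [0.5, -0.4, -0.9]
opening: 0.0547
clock: 21.02
tool_pos: [0.579, 0.2717, 0.2507]
orientation: [179.9, -0.1, -90.4]
force: [0.2, -0.7, -1.3]
opening: 0.055
```

```bash
python3 -m handwheel '[[[0,0.002,0.03,0,1],[0,0,0.035,0,1],[0,0,0.03,0,1],[0,0,0.008,0,1],[0,0,0,0,1],[0,0,0,0,1]]]'
python3 - <<'E'
from h import *
s=vision.snapshot('side'); save(s,'s10',(230,170,400,320),4.7); t=vision.snapshot('top'); save(t,'t10',(150,140,280,250),6)
o=telemetry.get_obs();print(o['tool_pos'],o['opening'],o['force'])
E
```

```text
clock: 21.52
tool_pos: [0.5785, 0.2714, 0.1498]
orientation: [-179.9, -0.0, -90.5]
force: [0.3, -0.3, 0.9]
opening: 0.0551
[0.57907942 0.27240211 0.15104196] 0.055287990083679586 [ 0.42434746  0.35952644 -0.75240387]
```

View pics/s10.png

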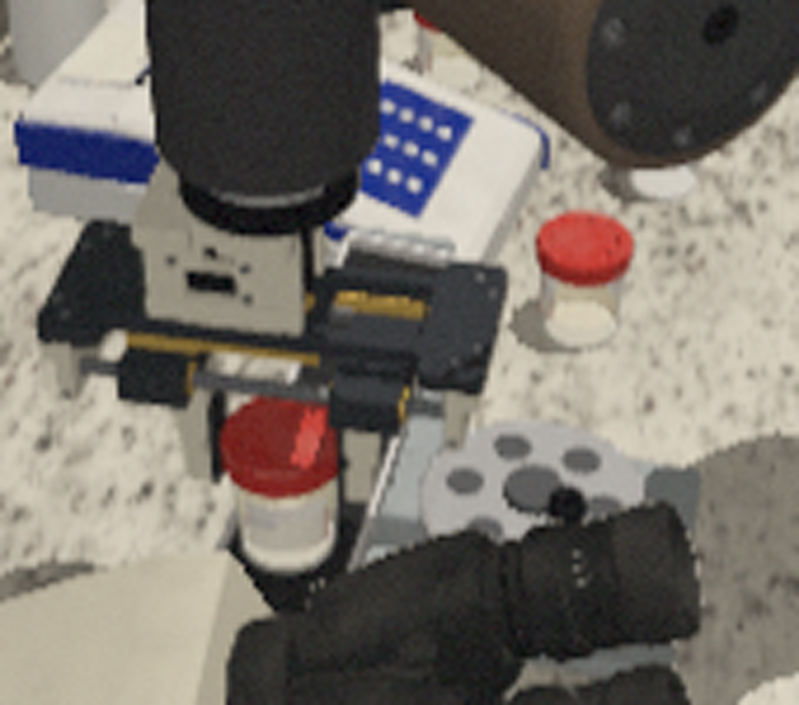

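View pics/t10.png

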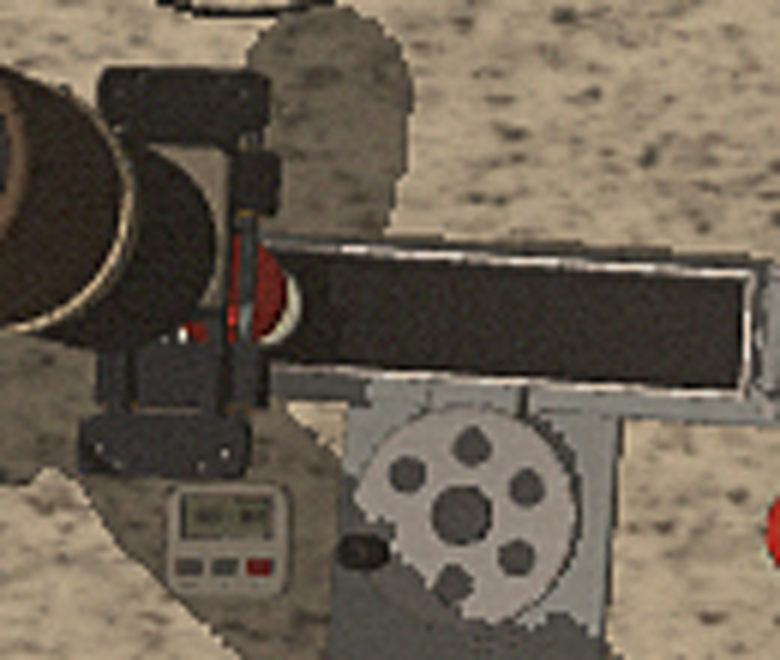

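```bash
python3 -m handwheel '[[[0,0.0015,0.006,0,1],[0,0,0.005,0,1],[0,0,0.002,0,1],[0,0,0,0,1]]]'; python3 -m handwheel '[[[0,0,0.002,0,1],[0,0,0,0,1]]]'
```

```text
clock: 21.95
tool_pos: [0.576, 0.272, 0.1351]
orientation: [180.0, -0.0, -90.4]
force: [0.2, 0.5, -1.2]
opening: 0.0547
clock: 22.12
tool_pos: [0.5763, 0.2722, 0.1333]
orientation: [180.0, -0.0, -90.4]
force: [0.5, 0.7, -0.9]
opening: 0.0549
```

```bash
python3 -m handwheel '[[[0,0,0.002,0,1],[0,0,0,0,1]]]'; python3 -m handwheel '[[[0,0,0.0015,0,1],[0,0,0,0,1]]]'
```

```text
clock: 22.28
tool_pos: [0.5764, 0.2722, 0.1313]
orientation: [180.0, -0.0, -90.4]
force: [0.1, -0.2, -0.4]
opening: 0.0548
clock: 22.45
tool_pos: [0.5765, 0.2723, 0.131]
orientation: [-180.0, 0.0, -90.4]
force: [-3.1, -0.0, 6.0]
opening: 0.0551
```

```bash
python3 -m handwheel '[[[0,0,0,0,0.33],[0,0,0,0,0.3],[0,0,0,0,0.26],[0,0,0,0,0.2],[0,0,0,0,0.1],[0,0,0,0,0],[0,0,0,0,0],[0,0,0,0,0],[0,0,0,0,0],[0,0,-0.02,0,0],[0,0,-0.035,0,0],[0,0,-0.035,0,0],[0,0,-0.03,0,0],[0.025,0,0,0,0],[0.035,0,0,0,0],[0.036,0,0,0,0],[0.036,0,0,0,0],[0.036,0,0,0,0],[0.036,0,0,0,0],[0.036,0,0,0,0]]]'
python3 - <<'E'
from h import *
s=vision.snapshot('side'); save(s,'s11',(230,170,400,320),4.7); t=vision.snapshot('top'); save(t,'t11',(150,140,280,250),6)
o=telemetry.get_obs();print(o['tool_pos'],o['opening'],o['force'])
E
```

```text
clock: 24.12
tool_pos: [0.5741, 0.0305, 0.2503]
orientation: [-180.0, 0.0, -90.4]
force: [0.1, -0.7, 0.2]
opening: 0.088
[0.57385268 0.02808038 0.25038679] 0.08764558923494713 [0.38636077 0.08717861 0.73702402]
```

View pics/s11.png

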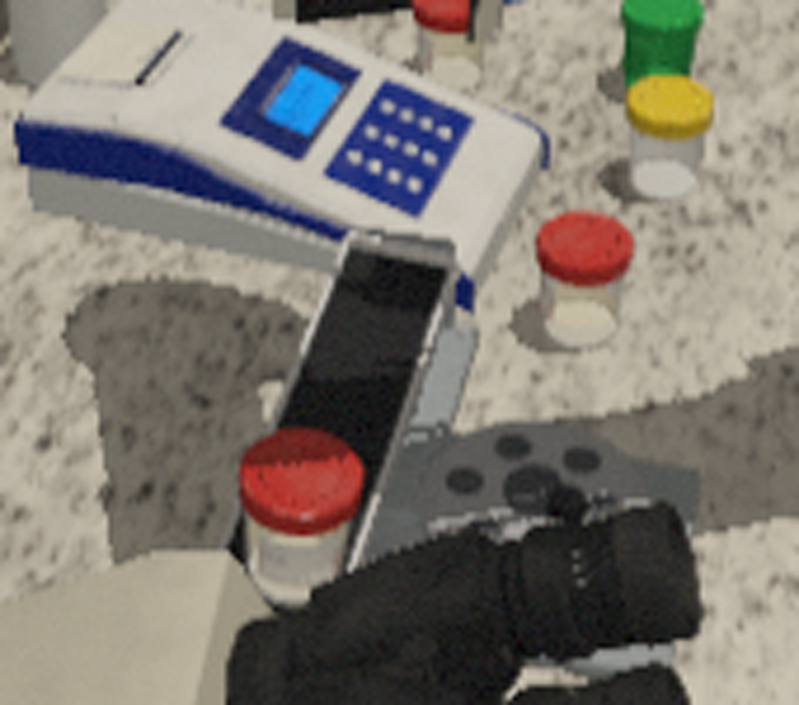

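View pics/t11.png

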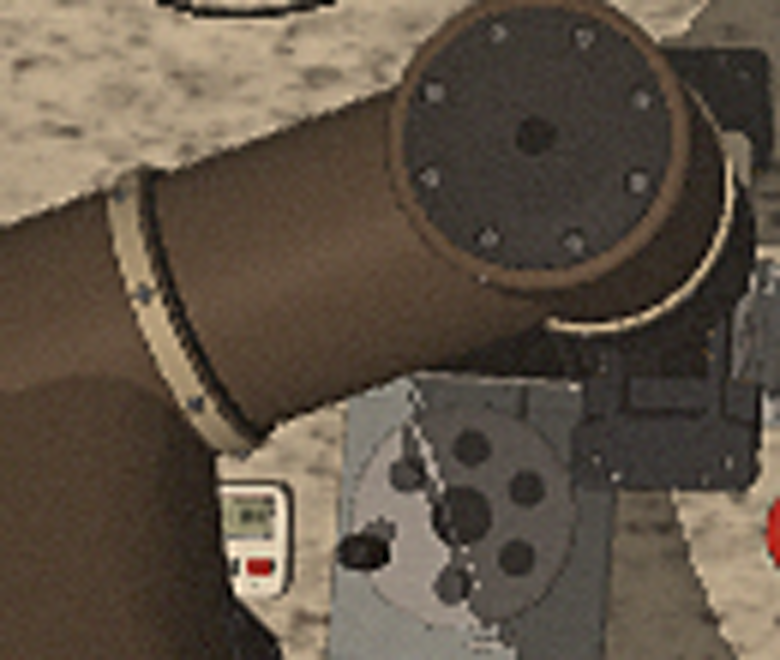

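```bash
python3 -m handwheel '[[[0.02,0,0,0,0],[0.035,-0.002,0,0,0],[0.036,-0.002,0,0,0],[0.036,-0.002,0,0,0],[0.036,-0.002,0,0,0],[0.036,-0.002,0,0,0],[0.036,-0.002,0,0,0],[0.036,-0.001,0,0,0],[0.025,0,0,0,0],[0.01,0,0,0,0],[0,0,0,0,0],[0,0,0,0,0]]]'
python3 - <<'E'
from h import *
t=vision.snapshot('top'); save(t,'t12',(150,140,280,250),6)
o=telemetry.get_obs();print(o['tool_pos'],o['opening'],o['clock'])
hsv=cv2.cvtColor(t['color'],cv2.COLOR_RGB2HSV);H,S,V=cv2.split(hsv)
m=((S>130)&((H<5)|(H>170)|((H>20)&(H<32)))&(V>60)).astype('uint8')
n,l,st,ce=cv2.connectedComponentsWithStats(m)
for i in range(1,n):
  if st[i,4]>60: print(st[i].tolist(),np.round(ce[i],1),np.round(atz(t,ce[i],.14),4))
E
```

```text
clock: 25.22
tool_pos: [0.585, -0.2739, 0.2497]
orientation: [180.0, 0.0, -90.5]
force: [0.6, 0.3, -1.3]
opening: 0.0873
[ 0.58512563 -0.27327795  0.24991015] 0.08724008490870598 25.2667
[357, 91, 12, 12, 97] [362.3  97. ] [ 0.8732 -0.2531  0.14  ]
[45, 110, 14, 26, 100] [ 53.2 123.8] [0.7701 0.692  0.14  ]
[180, 183, 19, 18, 264] [188.9 191.6] [0.5695 0.268  0.14  ]
[328, 232, 18, 19, 252] [336.3 241.2] [ 0.4285 -0.1796  0.14  ]
```

View pics/t12.png

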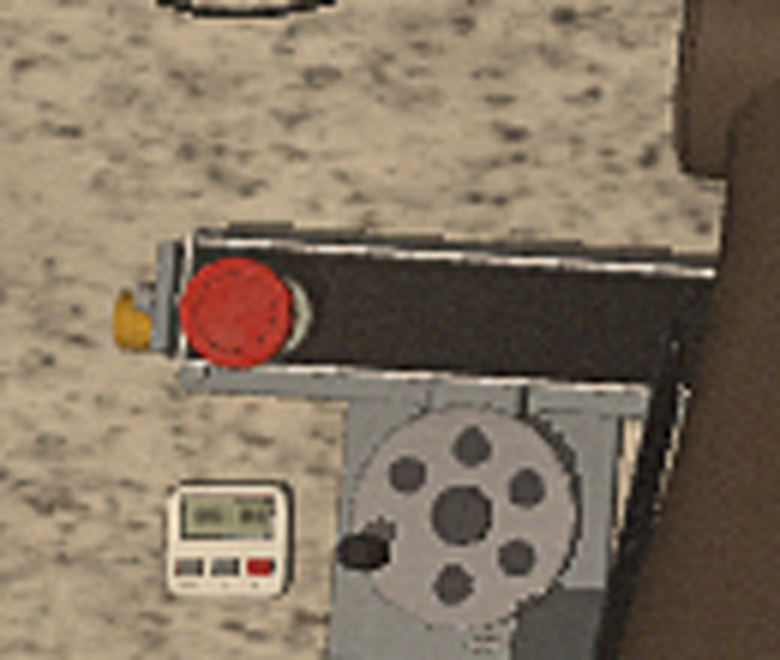

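```bash
python3 -m handwheel '[[[0.0095,-0.002,0.03,0,0],[0,0,0.035,0,0],[0,0,0.035,0,0],[0,0,0.035,0,0],[0,0,0.035,0,0],[0,0,0.015,0,0],[0,0,0.007,0,0],[0,0,0,0,0],[0,0,0,0,0.7],[0,0,0,0,1],[0,0,0,0,1],[0,0,0,0,1],[0,0,0,0,1],[0,0,0,0,1],[0,0,0,0,1]]]'
```

```text
clock: 26.52
tool_pos: [0.5874, -0.2837, 0.0588]
orientation: [-179.9, -0.0, -90.4]
force: [-0.2, 0.7, 3.6]
opening: 0.0544
```

```bash
python3 -m handwheel '[[[0,0,0,0,1],[0,0,-0.015,0,1],[0,0,-0.035,0,1],[0,0,-0.035,0,1],[0,0,-0.035,0,1],[0,0,-0.035,0,1],[0,0,-0.03,0,1],[0,0,-0.005,0,1],[0,0,0,0,1]]]'
python3 -m handwheel '[[[-0.015,0,0,0,1],[-0.030,0.001,0,0,1],[-0.036,0.001,0,0,1],[-0.036,0.001,0,0,1],[-0.036,0.001,0,0,1],[-0.036,0.001,0,0,1],[-0.036,0.001,0,0,1],[-0.036,0.001,0,0,1],[-0.036,0.001,0,0,1],[-0.036,0.001,0,0,1],[-0.036,0.001,0,0,1],[-0.036,0.001,0,0,1],[-0.036,0.001,0,0,1],[-0.030,0.001,0,0,1],[-0.012,0.001,0,0,1],[0,0,0,0,1],[0,0,0,0,1]]]'
```

```text
clock: 27.27
tool_pos: [0.588, -0.2837, 0.2509]
orientation: [-179.7, -0.1, -90.4]
force: [0.7, -0.5, -1.2]
opening: 0.0541
clock: 28.68
tool_pos: [0.5757, 0.2, 0.2462]
orientation: [179.8, -0.1, -90.4]
force: [0.2, -0.7, -0.6]
opening: 0.0543
```

```bash
python3 -m handwheel '[[[0,0.001,0.03,0,1],[0,0,0.035,0,1],[0,0,0.03,0,1],[0,0,0.013,0,1],[0,0,0.004,0,1],[0,0,0,0,1]]]'; python3 -m handwheel '[[[0,0,0.002,0,1],[0,0,0,0,1]]]'
```

```text
clock: 29.18
tool_pos: [0.5751, 0.198, 0.1347]
orientation: [179.9, -0.1, -90.5]
force: [0.1, -0.4, -0.1]
opening: 0.0545
clock: 29.35
tool_pos: [0.5765, 0.1996, 0.1352]
orientation: [-179.9, 0.1, -90.5]
force: [1.3, -0.3, -0.7]
opening: 0.0545
```

```bash
python3 -m handwheel '[[[0,0.002,0.002,0,1],[0,0,0,0,1]]]'; python3 -m handwheel '[[[0,0,0.002,0,1],[0,0,0,0,1]]]'
```

```text
clock: 29.52
tool_pos: [0.5737, 0.1997, 0.1328]
orientation: [-179.9, 0.1, -90.5]
force: [-0.2, 0.0, -1.4]
opening: 0.0545
clock: 29.68
tool_pos: [0.5741, 0.2, 0.1318]
orientation: [-179.9, 0.0, -90.4]
force: [-2.8, -0.3, 8.5]
opening: 0.054
```

```bash
python3 -m handwheel '[[[0,0,0,0,0.33],[0,0,0,0,0.3],[0,0,0,0,0.26],[0,0,0,0,0.2],[0,0,0,0,0.1],[0,0,0,0,0],[0,0,0,0,0],[0,0,0,0,0],[0,0,0,0,0],[0,0,-0.02,0,0],[0,0,-0.035,0,0],[0,0,-0.035,0,0],[0,0,-0.03,0,0],[0.02,0.008,0,0,0],[0.034,0.013,0,0,0],[0.035,0.013,0,0,0],[0.035,0.013,0,0,0],[0.035,0.013,0,0,0],[0.035,0.013,0,0,0],[0.035,0.013,0,0,0]]]'
python3 -m handwheel '[[[0.035,0.014,0,0,0],[0.035,0.014,0,0,0],[0.035,0.014,0,0,0],[0.030,0.012,0,0,0],[0.012,0.004,0,0,0],[0,0,0,0,0],[0,0,0,0,0]]]'
python3 - <<'E'
from h import *
t=vision.snapshot('top'); save(t,'t13',(150,140,280,250),6);s=vision.snapshot('side'); save(s,'s13',(230,170,400,320),4.7)
o=telemetry.get_obs();print(o['tool_pos'],o['opening'],o['clock'])
E
```

```text
clock: 31.35
tool_pos: [0.485, -0.0301, 0.2503]
orientation: [-180.0, 0.0, -90.4]
force: [1.1, -0.1, 0.0]
opening: 0.0878
clock: 31.93
tool_pos: [0.4266, -0.1758, 0.2502]
orientation: [-180.0, 0.0, -90.6]
force: [0.7, -0.1, 0.2]
opening: 0.0879
[ 0.4270767  -0.17486801  0.25012347] 0.08744438471603401 32.0333
```

View pics/t13.png

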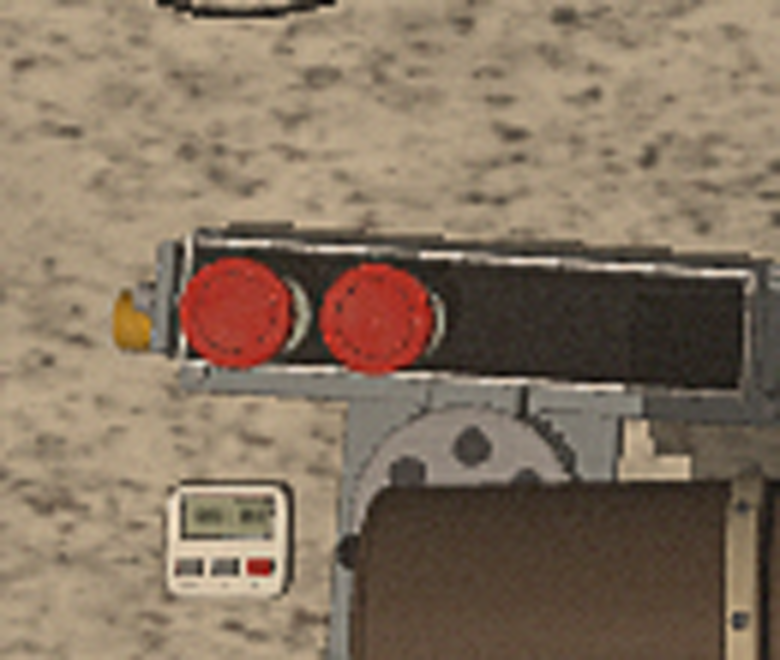

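View pics/s13.png

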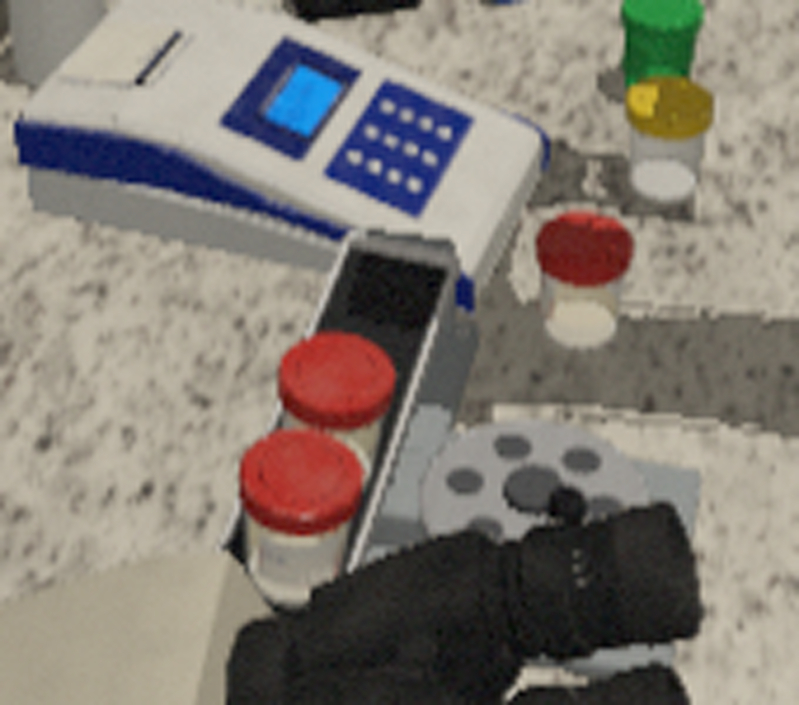

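```bash
python3 -m handwheel '[[[0.005,-0.0015,0.03,0,0],[0,0,0.035,0,0],[0,0,0.035,0,0],[0,0,0.035,0,0],[0,0,0.035,0,0],[0,0,0.015,0,0],[0,0,0.007,0,0],[0,0,0,0,0],[0,0,0,0,0.7],[0,0,0,0,1],[0,0,0,0,1],[0,0,0,0,1],[0,0,0,0,1],[0,0,0,0,1],[0,0,0,0,1]]]'
python3 -m handwheel '[[[0,0,0,0,1],[0,0,-0.015,0,1],[0,0,-0.035,0,1],[0,0,-0.035,0,1],[0,0,-0.035,0,1],[0,0,-0.035,0,1],[0,0,-0.03,0,1],[0,0,-0.005,0,1],[0,0,0,0,1]]]'
```

```text
clock: 33.28
tool_pos: [0.4287, -0.1803, 0.0587]
orientation: [-179.9, -0.0, -90.4]
force: [-1.4, 1.0, 5.9]
opening: 0.0548
clock: 34.03
tool_pos: [0.4294, -0.1803, 0.2504]
orientation: [-179.7, 0.0, -90.4]
force: [-0.2, 0.6, -1.8]
opening: 0.055
```

```bash
python3 -m handwheel '[[[-0.014,-0.006,0,0,1],[-0.030,-0.014,0,0,1],[-0.034,-0.016,0,0,1],[-0.034,-0.016,0,0,1],[-0.034,-0.016,0,0,1],[-0.034,-0.016,0,0,1],[-0.034,-0.016,0,0,1],[-0.034,-0.016,0,0,1],[-0.030,-0.014,0,0,1],[-0.020,-0.009,0,0,1],[-0.010,-0.0035,0,0,1],[0,0,0,0,1],[0,0,0,0,1]]]'
python3 -m handwheel '[[[0,0,0.03,0,1],[0,0,0.035,0,1],[0,0,0.03,0,1],[0,0,0.013,0,1],[0,0,0.004,0,1],[0,0,0,0,1],[0,0,0,0,1]]]'
```

```text
clock: 35.12
tool_pos: [0.5724, 0.1265, 0.2463]
orientation: [179.8, -0.1, -90.4]
force: [-0.7, -0.5, -0.4]
opening: 0.0548
clock: 35.7
tool_pos: [0.5736, 0.1261, 0.1371]
orientation: [-179.9, 0.0, -90.5]
force: [0.6, 0.5, 0.1]
opening: 0.0549
```

```bash
python3 -m handwheel '[[[-0.001,0.0015,0.003,0,1],[0,0,0,0,1]]]'; python3 -m handwheel '[[[0,0,0.002,0,1],[0,0,0,0,1]]]';python3 -m handwheel '[[[0,0,0.0015,0,1],[0,0,0,0,1]]]'
```

```text
clock: 35.87
tool_pos: [0.5719, 0.1279, 0.134]
orientation: [-179.9, 0.1, -90.5]
force: [-1.1, -0.7, -0.8]
opening: 0.0552
clock: 36.03
tool_pos: [0.5721, 0.1279, 0.1318]
orientation: [-179.9, 0.0, -90.4]
force: [-0.5, 0.3, 1.8]
opening: 0.0553
clock: 36.2
tool_pos: [0.5722, 0.1279, 0.1315]
orientation: [-179.9, 0.0, -90.4]
force: [-4.8, 0.5, 11.9]
opening: 0.0549
```

```bash
python3 -m handwheel '[[[0,0,0,0,0.33],[0,0,0,0,0.3],[0,0,0,0,0.26],[0,0,0,0,0.2],[0,0,0,0,0.1],[0,0,0,0,0],[0,0,0,0,0],[0,0,0,0,0],[0,0,0,0,0],[0,0,-0.02,0,0],[0,0,-0.035,0,0],[0,0,-0.035,0,0],[0,0,-0.03,0,0],[0.02,0.014,0,0,0],[0.03,0.022,0,0,0],[0.03,0.022,0,0,0],[0.03,0.022,0,0,0],[0.025,0.018,0,0,0],[0.013,0.007,0,0,0],[0,0,0,0,0]]]'
python3 - <<'E'
from h import *
t=vision.snapshot('top'); save(t,'t14',(150,140,280,250),6);s=vision.snapshot('side'); save(s,'s14',(230,170,400,320),4.7)
o=telemetry.get_obs();print(o['tool_pos'],o['opening'],o['clock'])
E
```

```text
clock: 37.87
tool_pos: [0.4639, -0.0215, 0.2502]
orientation: [-179.9, 0.0, -90.5]
force: [-0.1, -0.4, 0.2]
opening: 0.0874
[ 0.46582153 -0.01974232  0.25003594] 0.08772645753741987 37.9667
```

View pics/s14.png

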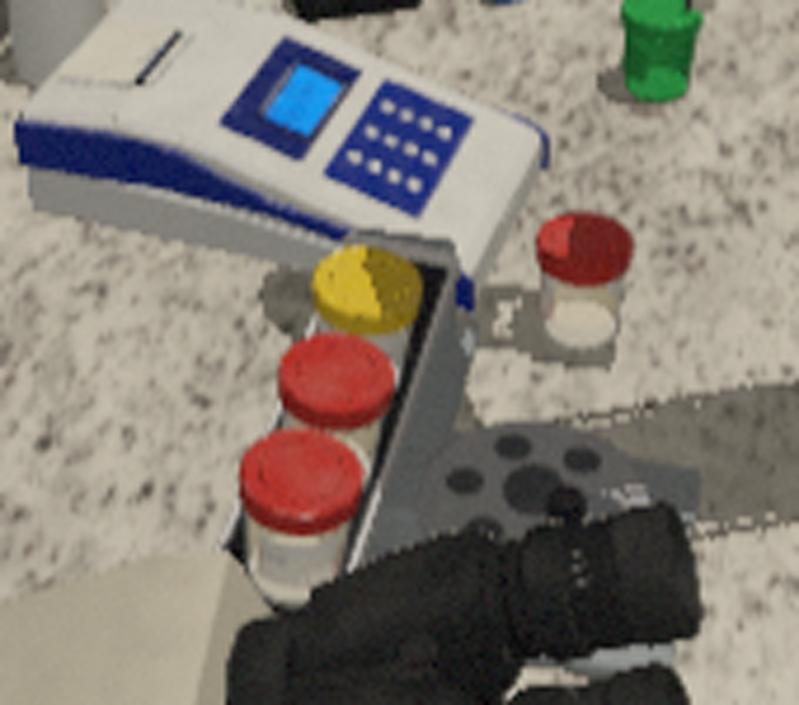

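```bash
python3 -m handwheel '[[[0,0,0,0.12,0],[0,0,0,0.12,0],[0,0,0,0.12,0],[0,0,0,0.12,0],[0,0,0,0.12,0],[0,0,0,0.12,0],[0,0,0,0.12,0],[0,0,0,0.12,0],[0,0,0,0.12,0],[0,0,0,0.12,0],[0,0,0,0.12,0],[0,0,0,0.12,0],[0,0,0,0.12,0],[0,0,0,0,0],[0,0,0,0,0]]]'
python3 -m handwheel '[[[-0.001,-0.0015,0.03,0,0],[0,0,0.035,0,0],[0,0,0.035,0,0],[0,0,0.03,0,0],[0,0,0,0,0]]]'
python3 - <<'E'
from h import *
s=vision.snapshot('side'); save(s,'s15',(290,170,430,290),5.7)
o=telemetry.get_obs();print(o['tool_pos'],o['opening'],o['clock'])
E
```

```text
clock: 39.22
tool_pos: [0.4662, -0.0188, 0.2493]
orientation: [-180.0, -0.0, -179.6]
force: [-0.1, -0.6, -0.3]
opening: 0.0878
clock: 39.63
tool_pos: [0.4632, -0.0216, 0.1145]
orientation: [-179.9, -0.5, -179.7]
force: [-1.2, 0.0, -0.1]
opening: 0.0875
[ 0.4649474  -0.02138313  0.11743419] 0.08742920356917422 39.6833
```

View pics/s15.png

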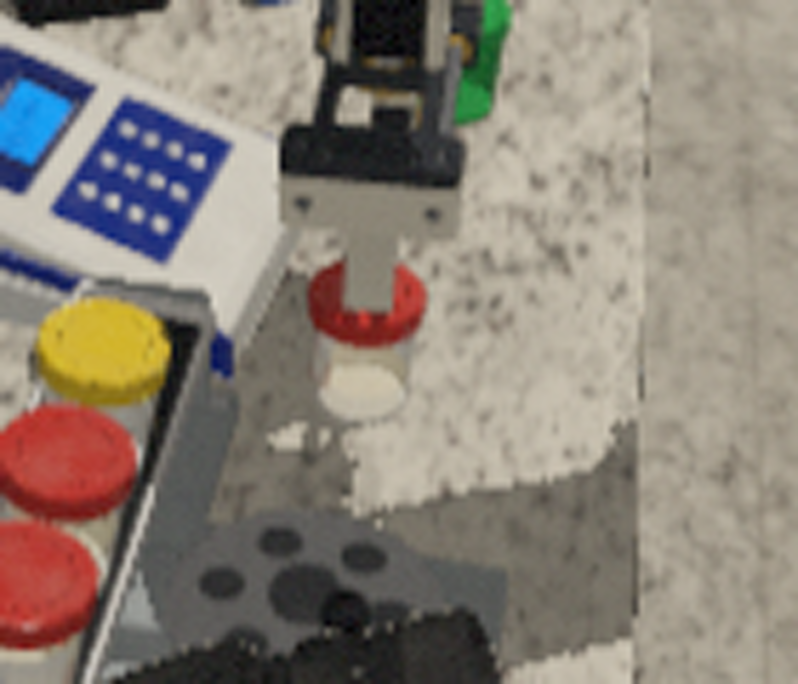

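```bash
python3 -m handwheel '[[[-0.0015,0,0.025,0,0],[0,0,0.025,0,0],[0,0,0.008,0,0],[0,0,0,0,0],[0,0,0,0,0.7],[0,0,0,0,1],[0,0,0,0,1],[0,0,0,0,1],[0,0,0,0,1],[0,0,0,0,1],[0,0,0,0,1]]]'
python3 -m handwheel '[[[0,0,0,0,1],[0,0,-0.015,0,1],[0,0,-0.035,0,1],[0,0,-0.035,0,1],[0,0,-0.035,0,1],[0,0,-0.035,0,1],[0,0,-0.03,0,1],[0,0,-0.005,0,1],[0,0,0,0,1]]]'
python3 -m handwheel '[[[0,0,0,-0.12,1],[0,0,0,-0.12,1],[0,0,0,-0.12,1],[0,0,0,-0.12,1],[0,0,0,-0.12,1],[0,0,0,-0.12,1],[0,0,0,-0.12,1],[0,0,0,-0.12,1],[0,0,0,-0.12,1],[0,0,0,-0.12,1],[0,0,0,-0.12,1],[0,0,0,-0.12,1],[0,0,0,-0.12,1],[0,0,0,0,1],[0,0,0,0,1]]]'
```

```text
clock: 40.6
tool_pos: [0.4685, -0.0209, 0.0622]
orientation: [180.0, 0.1, -179.8]
force: [-0.2, 0.7, 5.8]
opening: 0.0546
clock: 41.35
tool_pos: [0.469, -0.0207, 0.2538]
orientation: [179.9, 0.3, -179.8]
force: [-0.4, 0.8, -1.3]
opening: 0.0546
clock: 42.6
tool_pos: [0.4674, -0.0211, 0.2502]
orientation: [179.9, -0.0, -90.7]
force: [-0.1, -0.1, -0.3]
opening: 0.0547
```

```bash
python3 -m handwheel '[[[-0.010,-0.013,0,0,1],[-0.020,-0.027,0,0,1],[-0.020,-0.027,0,0,1],[-0.018,-0.023,0,0,1],[-0.0085,-0.011,0,0,1],[0,0,0,0,1],[0,0,0,0,1],[0,0,0.03,0,1],[0,0,0.035,0,1],[0,0,0.03,0,1],[0,0,0.013,0,1],[0,0,0,0,1],[0,0,0,0,1]]]'
python3 - <<'E'
from h import *
s=vision.snapshot('side'); save(s,'s16',(250,170,390,290),5.7)
o=telemetry.get_obs();print(o['tool_pos'],o['opening'],o['clock'],o['force'])
E
```

```text
clock: 43.68
tool_pos: [0.5691, 0.0541, 0.1436]
orientation: [179.9, -0.0, -90.5]
force: [-0.3, -0.3, 1.2]
opening: 0.0546
[0.56993625 0.05448313 0.1446561 ] 0.05456518166254395 43.7333 [0.02009018 0.56413747 0.47558472]
```

View pics/s16.png

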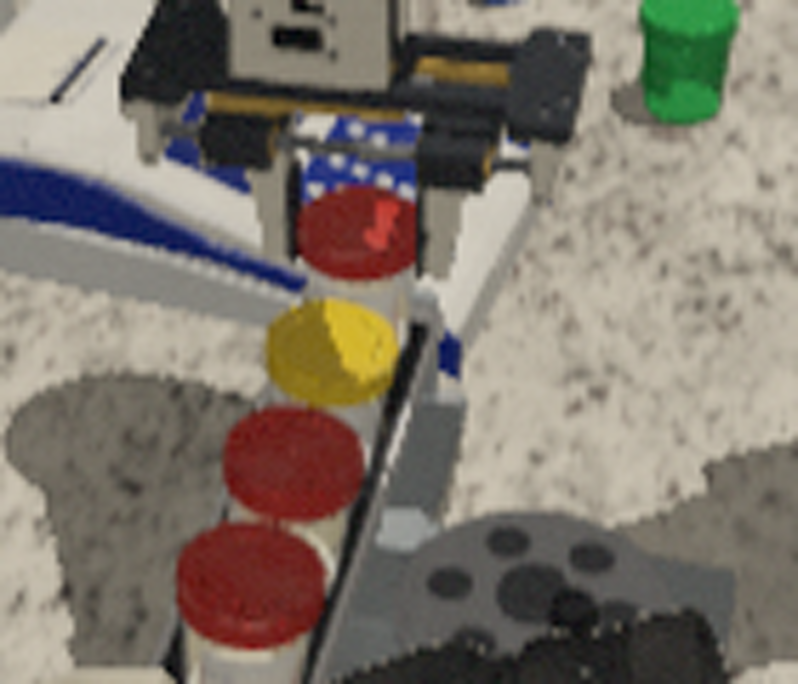

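```bash
python3 -m handwheel '[[[-0.001,0,0.004,0,1],[0,0,0.002,0,1],[0,0,0,0,1]]]'; python3 -m handwheel '[[[0,0,0.002,0,1],[0,0,0,0,1]]]';python3 -m handwheel '[[[0,0,0.002,0,1],[0,0,0,0,1]]]'
```

```text
clock: 43.98
tool_pos: [0.5698, 0.0559, 0.1381]
orientation: [-179.9, 0.0, -90.5]
force: [-1.3, 0.8, 0.3]
opening: 0.0548
clock: 44.15
tool_pos: [0.5697, 0.0558, 0.1357]
orientation: [-180.0, 0.0, -90.4]
force: [0.2, 0.5, -0.1]
opening: 0.0545
clock: 44.32
tool_pos: [0.5699, 0.0556, 0.1353]
orientation: [-179.9, -0.0, -90.4]
force: [-5.3, 0.0, 12.6]
opening: 0.0544
```

```bash
python3 -m handwheel '[[[0,0,0,0,0.33],[0,0,0,0,0.3],[0,0,0,0,0.26],[0,0,0,0,0.2],[0,0,0,0,0.1],[0,0,0,0,0],[0,0,0,0,0],[0,0,0,0,0],[0,0,0,0,0],[0,0,-0.02,0,0],[0,0,-0.035,0,0],[0,0,-0.035,0,0],[0,0,-0.03,0,0],[0.02,0.008,0,0,0],[0.035,0.014,0,0,0],[0.035,0.014,0,0,0],[0.035,0.014,0,0,0],[0.035,0.014,0,0,0],[0.035,0.014,0,0,0],[0.035,0.014,0,0,0]]]'
python3 -m handwheel '[[[0.035,0.010,0,0,0],[0.035,0,0,0,0],[0.020,0,0,0,0],[0,0,0,0,0],[0,0,0,0,0]]]'
python3 - <<'E'
from h import *
t=vision.snapshot('top'); save(t,'t17',(150,150,300,260),5);s=vision.snapshot('side'); save(s,'s17',(230,170,400,320),4.7)
o=telemetry.get_obs();print(o['tool_pos'],o['opening'],o['clock'])
hsv=cv2.cvtColor(t['color'],cv2.COLOR_RGB2HSV);H,S,V=cv2.split(hsv)
m=((S>130)&((H<5)|(H>170)|((H>20)&(H<32)))&(V>60)).astype('uint8')
n,l,st,ce=cv2.connectedComponentsWithStats(m)
mid=np.array([.573,.1625]);y=np.array([.0349,.9994]);x=np.array([y[1],-y[0]])
for i in range(1,n):
  if st[i,4]>120:
    p=atz(t,ce[i],.139); q=p[:2]+x*.006-mid; print(st[i].tolist(),np.round(p,4),'bed x,y',np.round([q@x,q@y],4))
E
```

```text
clock: 45.98
tool_pos: [0.4749, -0.1749, 0.2539]
orientation: [-180.0, 0.0, -90.4]
force: [1.1, -0.4, -1.1]
opening: 0.0875
clock: 46.4
tool_pos: [0.4647, -0.2645, 0.2532]
orientation: [180.0, 0.0, -90.6]
force: [0.4, 0.1, -0.3]
opening: 0.0876
[ 0.46505363 -0.26315846  0.25346256] 0.08739510093089821 46.5
[180, 183, 19, 18, 264] [0.5694 0.2684 0.139 ] bed x,y [-0.0013  0.1057]
[203, 184, 19, 18, 261] [0.5675 0.1975 0.139 ] bed x,y [-0.0007  0.0347]
[227, 185, 19, 18, 265] [0.5663 0.1262 0.139 ] bed x,y [ 0.0006 -0.0366]
```

View pics/t17.png

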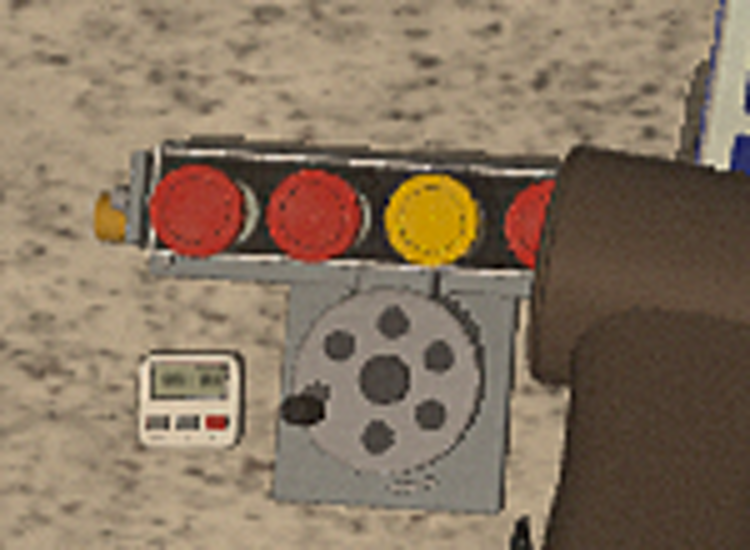

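View pics/s17.png

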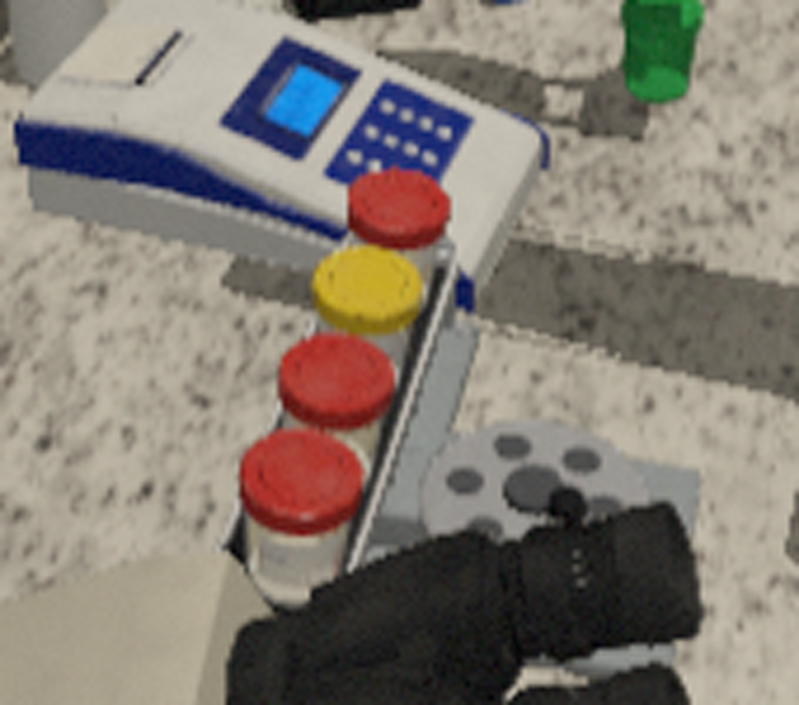

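```bash
python3 -m handwheel '[[[-0.020,0,0,0,0],[-0.036,0.001,0,0,0],[-0.036,0.001,0,0,0],[-0.036,0.001,0,0,0],[-0.036,0.001,0,0,0],[-0.036,0.001,0,0,0],[-0.036,0.001,0,0,0],[-0.036,0.001,0,0,0],[-0.036,0.001,0,0,0],[-0.036,0.001,0,0,0],[-0.036,0.001,0,0,0],[-0.036,0.001,0,0,0],[-0.036,0.001,0,0,0],[-0.030,0.001,0,0,0],[0,0,0,0,0]]]'
python3 -m handwheel '[[[0,0,0,-0.114,0],[0,0,0,-0.114,0],[0,0,0,-0.114,0],[0,0,0,-0.114,0],[0,0,0,-0.114,0],[0,0,0,-0.114,0],[0,0,0,-0.114,0],[0,0,0,-0.114,0],[0,0,0,-0.114,0],[0,0,0,-0.114,0],[0,0,0,0,0],[0,0,0,0,0]]]'
python3 - <<'E'
from h import *
t=vision.snapshot('top');s=vision.snapshot('side')
o=telemetry.get_obs();print(o['tool_pos'],o['orientation'],o['joint_pos'].round(1) if hasattr(o['joint_pos'],'round') else o['joint_pos'])
for c,p in(('t',t),('s',s)):
    print(c,[(np.round(d['xy']).tolist(),round(d['conf'],2),np.round(atz(p,d['xy'],.072),3).tolist()) for d in place_of('knob_mid',p)])
yaw=np.radians(o['orientation'][2]); d=np.array([.449,.215])-o['tool_pos'][:2]
print('tool delta',d@[np.cos(yaw),np.sin(yaw)],d@[np.sin(yaw),-np.cos(yaw)])
E
```

```text
clock: 47.75
tool_pos: [0.4553, 0.2239, 0.2535]
orientation: [-180.0, 0.1, -90.2]
force: [0.2, 0.3, 0.2]
opening: 0.0876
clock: 48.75
tool_pos: [0.4554, 0.2191, 0.2537]
orientation: [-180.0, -0.0, -25.3]
force: [0.0, -1.1, 0.7]
opening: 0.0875
[0.45555834 0.21890439 0.25365519] [-1.79989598e+02  6.32520168e-04 -2.52842400e+01] [ 48.    4.  -19.4  -0.  -66.6  16.8]
t [([209.0, 233.0], 0.91, [0.446, 0.219, 0.072])]
s [([354.0, 280.0], 0.57, [0.441, 0.213, 0.072])]
tool delta -0.004262451437612974 0.006331481014563715
```

```bash
python3 -m handwheel '[[[-0.0045,0.006,0.03,0,0],[0,0,0.035,0,0],[0,0,0.035,0,0],[0,0,0.033,0,0],[0,0,0,0,0],[0,0,0,0,0]]]'
python3 - <<'E'
from h import *
s=vision.snapshot('side'); save(s,'s18',(250,180,410,310),5); t=vision.snapshot('top'); save(t,'t18',(150,150,300,260),5)
o=telemetry.get_obs();print(o['tool_pos'],o['orientation'])
E
```

```text
clock: 49.45
tool_pos: [0.4488, 0.2144, 0.1199]
orientation: [179.8, 0.0, -25.2]
force: [0.9, -0.3, 0.7]
opening: 0.0874
[0.4504295  0.21598349 0.12242356] [-1.79894566e+02 -7.38014626e-02 -2.51237289e+01]
```

View pics/s18.png

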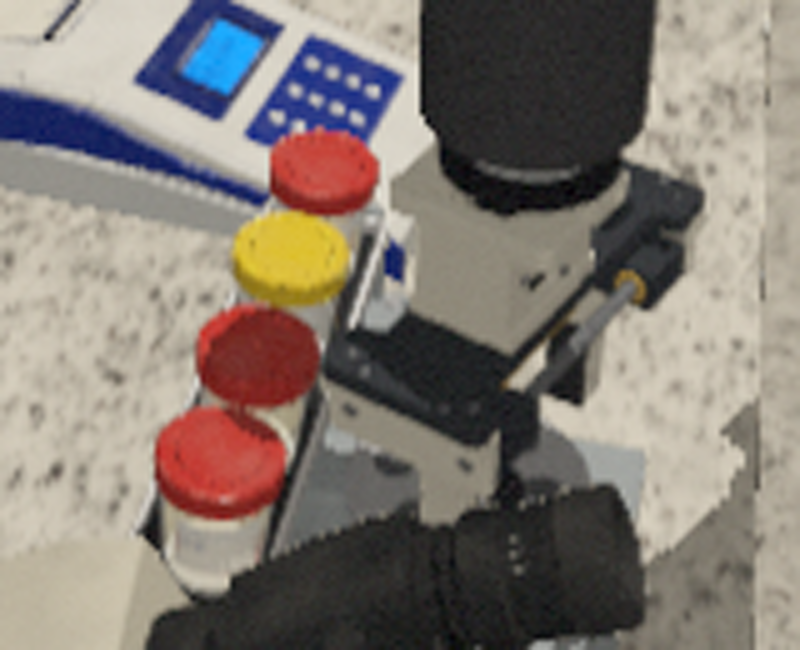

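View pics/t18.png

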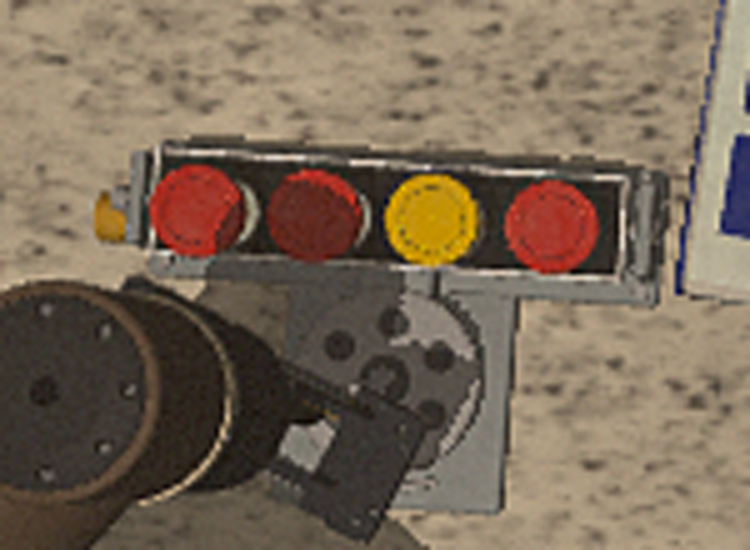

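```bash
python3 -m handwheel '[[[0,0,0.02,0,0],[0,0,0.02,0,0],[0,0,0.009,0,0],[0,0,0,0,0],[0,0,0,0,0]]]'
python3 -m handwheel '[[[0,0,0,0,1],[0,0,0,0,1],[0,0,0,0,1],[0,0,0,0,1],[0,0,0,0,1],[0,0,0,0,1],[0,0,0,0,1],[0,0,0,0,1]]]'
python3 -m handwheel '[[[0,0,0,0,1],[0,0,0,0,1],[0,0,0,0,1],[0,0,0,0,1],[0,0,0,0,1]]]'
```

```text
clock: 49.97
tool_pos: [0.45, 0.2157, 0.0728]
orientation: [-179.9, -0.0, -25.1]
force: [0.3, 0.1, -0.0]
opening: 0.0875
clock: 50.63
tool_pos: [0.4493, 0.2151, 0.0716]
orientation: [180.0, -0.0, -25.1]
force: [-1.1, 0.1, 0.5]
opening: 0.0395
clock: 51.05
tool_pos: [0.4502, 0.217, 0.0717]
orientation: [-179.8, -0.0, -25.1]
force: [1.9, 7.0, -5.3]
opening: 0.018
```

```bash
cat > arc.py <<'E'
import numpy as np,sys
def rows(c,p0,yaw0,a0,a1,n,yaw1,r=.05):
    p=np.array(p0);yaw=np.radians(yaw0)
    for i in range(1,n+1):
        a=np.radians(a0+(a1-a0)*i/n); q=np.array(c)+r*np.array([np.cos(a),np.sin(a)])
        d=q-p; tx=d@[np.cos(yaw),np.sin(yaw)]; ty=d@[np.sin(yaw),-np.cos(yaw)]
        ny=np.radians(yaw0+(yaw1-yaw0)*i/n)
        print(f'[{tx:.4f},{ty:.4f},0,{-(ny-yaw):.3f},1]',end=','); p=q;yaw=ny
    print(p)
E
python3 -c "
from arc import *
rows((.4675,.1725),(.4495,.2165),-25,115,151,12,-5)"
```

```text
[-0.0050,0.0022,0,-0.029,1],[-0.0016,0.0021,0,-0.029,1],[-0.0015,0.0021,0,-0.029,1],[-0.0015,0.0022,0,-0.029,1],[-0.0014,0.0022,0,-0.029,1],[-0.0014,0.0022,0,-0.029,1],[-0.0013,0.0023,0,-0.029,1],[-0.0013,0.0023,0,-0.029,1],[-0.0012,0.0023,0,-0.029,1],[-0.0012,0.0023,0,-0.029,1],[-0.0011,0.0024,0,-0.029,1],[-0.0011,0.0024,0,-0.029,1],[0.42376901 0.19674048]
```

```bash
python3 -m handwheel '[[[-0.003,0.0021,0,-0.029,1],[-0.0025,0.0021,0,-0.029,1],[-0.0020,0.0021,0,-0.029,1],[-0.0016,0.0022,0,-0.029,1],[-0.0015,0.0022,0,-0.029,1],[-0.0015,0.0022,0,-0.029,1],[0,0,0,0,1]]]'
python3 -m handwheel '[[[-0.0013,0.0023,0,-0.029,1],[-0.0013,0.0023,0,-0.029,1],[-0.0012,0.0023,0,-0.029,1],[-0.0012,0.0023,0,-0.029,1],[-0.0011,0.0024,0,-0.029,1],[-0.0011,0.0024,0,-0.029,1],[0,0,0,0,1]]]'
```

```text
clock: 51.63
tool_pos: [0.4356, 0.2084, 0.0717]
orientation: [-179.9, -0.2, -15.0]
force: [13.7, -0.9, -11.0]
opening: 0.0184
clock: 52.22
tool_pos: [0.4261, 0.1973, 0.0717]
orientation: [-179.8, -0.2, -5.0]
force: [10.7, 4.3, -13.8]
opening: 0.0186
```

```bash
python3 -c "
from arc import *
rows((.469,.1725),(.4238,.1967),-5,151,194,16,8)"
```

```text
[0.0006,0.0020,0,-0.014,1],[-0.0008,0.0022,0,-0.014,1],[-0.0008,0.0022,0,-0.014,1],[-0.0007,0.0022,0,-0.014,1],[-0.0006,0.0023,0,-0.014,1],[-0.0005,0.0023,0,-0.014,1],[-0.0005,0.0023,0,-0.014,1],[-0.0004,0.0023,0,-0.014,1],[-0.0003,0.0023,0,-0.014,1],[-0.0002,0.0023,0,-0.014,1],[-0.0002,0.0023,0,-0.014,1],[-0.0001,0.0023,0,-0.014,1],[-0.0000,0.0023,0,-0.014,1],[0.0001,0.0023,0,-0.014,1],[0.0001,0.0023,0,-0.014,1],[0.0002,0.0023,0,-0.014,1],[0.42048521 0.16040391]
```

```bash
python3 -m handwheel '[[[0.0006,0.0020,0,-0.014,1],[-0.0008,0.0022,0,-0.014,1],[-0.0008,0.0022,0,-0.014,1],[-0.0007,0.0022,0,-0.014,1],[-0.0006,0.0023,0,-0.014,1],[-0.0005,0.0023,0,-0.014,1],[-0.0005,0.0023,0,-0.014,1],[-0.0004,0.0023,0,-0.014,1],[0,0,0,0,1]]]'
python3 -m handwheel '[[[-0.0003,0.0023,0,-0.014,1],[-0.0002,0.0023,0,-0.014,1],[-0.0001,0.0023,0,-0.014,1],[0,0,0,0,1]]]'
```

```text
clock: 52.97
tool_pos: [0.4183, 0.1799, 0.0717]
orientation: [-179.8, 0.0, 1.3]
force: [-16.9, 16.0, 3.2]
opening: 0.0183
clock: 53.3
tool_pos: [0.4184, 0.1723, 0.0717]
orientation: [-179.8, -0.0, 3.7]
force: [-11.1, 11.3, 3.2]
opening: 0.0187
```

```bash
python3 -m handwheel '[[[0,0.0022,0,-0.014,1],[0,0.0022,0,-0.014,1],[0.0001,0.0022,0,-0.014,1],[0.0003,0.0023,0,-0.014,1],[0.0004,0.0023,0,0,1],[0,0,0,0,1]]]'
python3 - <<'E'
from h import *
s=vision.snapshot('side'); save(s,'s19',(250,180,410,310),5); t=vision.snapshot('top'); save(t,'t19',(150,150,300,260),5)
o=telemetry.get_obs();print(o['tool_pos'],o['orientation'],o['force'],o['opening'])
E
```

```text
clock: 53.8
tool_pos: [0.4206, 0.1606, 0.0717]
orientation: [-179.9, -0.0, 6.9]
force: [-6.6, 6.6, 2.4]
opening: 0.0184
[0.42061589 0.16060071 0.0716927 ] [-1.79913416e+02 -1.93231453e-02  6.87875561e+00] [-5.95299586  7.08843862  2.227183  ] 0.01870094519454535
```

View pics/t19.png

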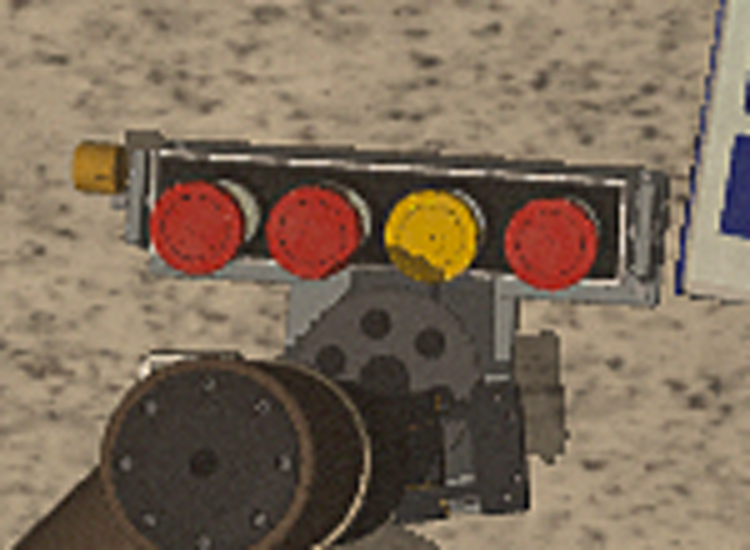

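View pics/s19.png

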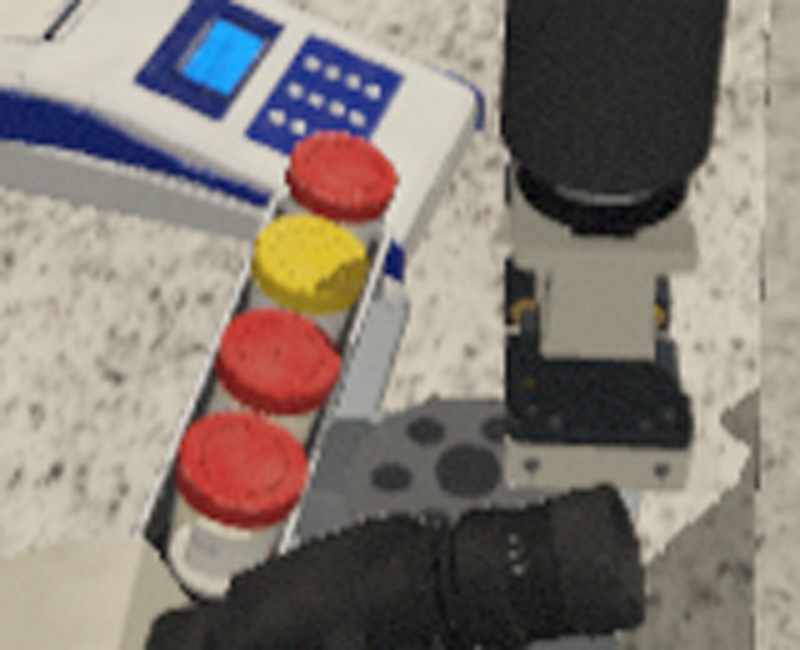

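```bash
python3 -m handwheel '[[[0,-0.001,0,0,1],[0,0,0,0,1],[0,0,0,0,0.5],[0,0,0,0,0.3],[0,0,0,0,0.2],[0,0,0,0,0],[0,0,0,0,0],[0,0,0,0,0],[0,0,0,0,0],[0,0,-0.02,0,0],[0,0,-0.035,0,0],[0,0,-0.035,0,0],[0,0,-0.035,0,0],[0,0,0,0,0],[0,0.03,0,0,0.5],[0,0.036,0,0,1],[0,0.036,0,0,1],[0,0.036,0,0,1],[0,0.036,0,0,1],[0,0.036,0,0,1]]]'
python3 -m handwheel '[[[0,0.036,0,0,1],[0,0.036,0,0,1],[0,0.02,0,0,1],[0,0,0,0,1],[0,0,0,0,1]]]'
python3 - <<'E'
from h import *
s=vision.snapshot('side'); save(s,'s20',(250,180,410,310),5); t=vision.snapshot('top'); save(t,'t20',(150,150,300,260),5)
o=telemetry.get_obs();print(o['tool_pos'],o['orientation'],o['joint_pos'])
E
```

```text
clock: 55.57
tool_pos: [0.4455, -0.0496, 0.1968]
orientation: [-180.0, -0.0, 6.9]
force: [0.5, 0.7, 0.4]
opening: 0.0533
clock: 55.98
tool_pos: [0.4564, -0.1404, 0.1962]
orientation: [-180.0, 0.0, 6.7]
force: [1.1, -0.6, -0.9]
opening: 0.0201
[ 0.456483   -0.13904744  0.19641016] [-1.79991238e+02  1.23274489e-02  6.82271961e+00] [ 6.75097422e+00  3.93990342e+00 -2.74539765e+01 -1.02447646e-02
 -5.86184589e+01  9.00770802e+01]
```

View pics/t20.png

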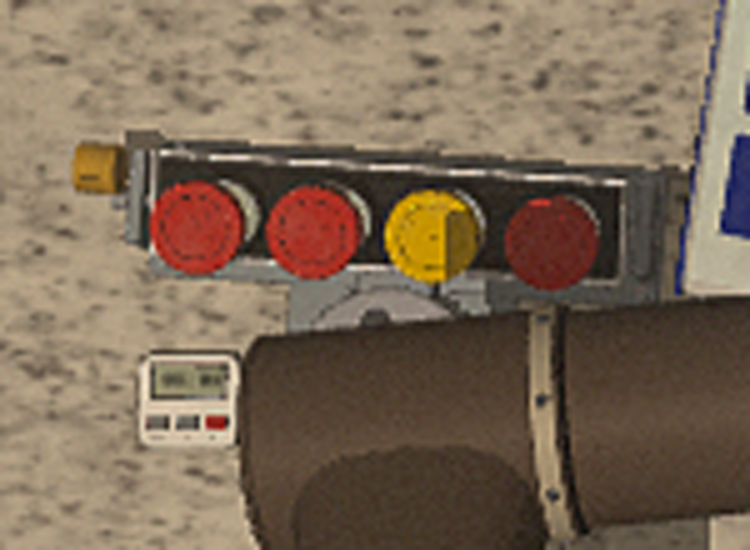

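View pics/s20.png

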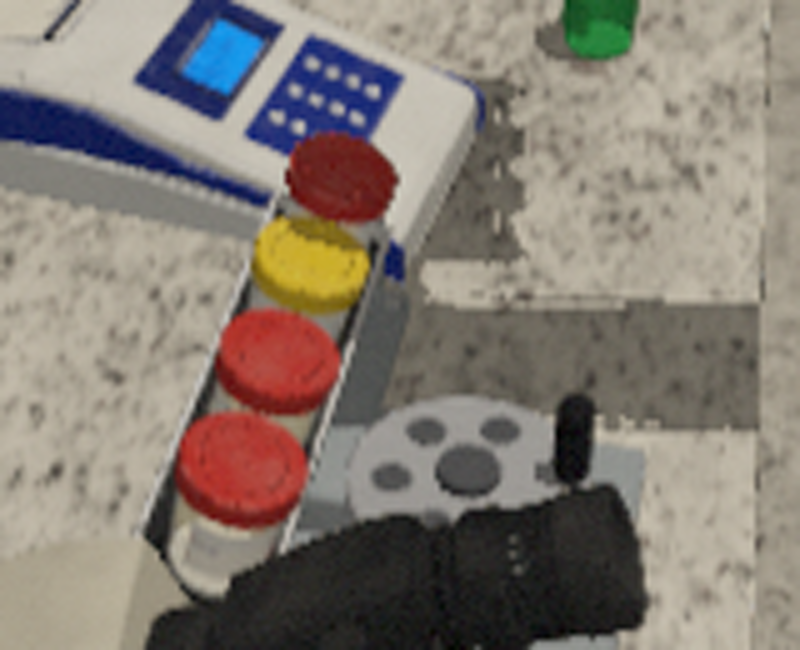

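```bash
python3 - <<'E'
from h import *
t=vision.snapshot('top');s=vision.snapshot('side')
for pic,w in((t,(175,220,205,245)),):
    x0,y0,x1,y1=w; hsv=cv2.cvtColor(pic['color'][y0:y1,x0:x1],cv2.COLOR_RGB2HSV);H,S,V=cv2.split(hsv)
    m=((S>120)&((H<8)|(H>170))); ys,xs=np.nonzero(m); c=(xs.mean()+x0,ys.mean()+y0); print(m.sum(),xs.min()+x0,xs.max()+x0,ys.min()+y0,ys.max()+y0,c,atz(pic,c,.017))
for c,p in(('t',t),('s',s)): print(c,[(np.round(d['xy'],1).tolist(),round(d['conf'],2),np.round(atz(p,d['xy'],.017),3).tolist()) for d in place_of('start_key',p)])
save(t,'t21',(170,215,210,250),14)
E
```

```text
12 191 194 233 235 (np.float64(192.5), np.float64(234.0)) [0.44338563 0.28435873 0.017     ]
t [([190.7, 232.7], 0.93, [0.447, 0.29, 0.017])]
s []
```

View pics/t21.png

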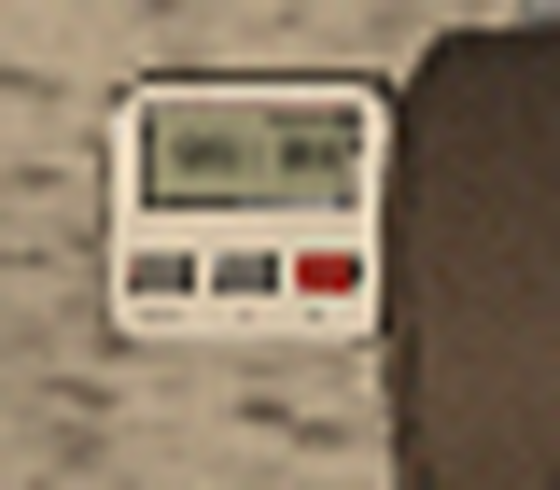

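```bash
python3 -m handwheel '[[[0,0,0,-0.115,1],[0,0,0,-0.115,1],[0.0055,-0.0167,0,0,1],[0.0110,-0.0334,0,0,1],[0.0110,-0.0334,0,0,1],[0.0110,-0.0334,0,0,1],[0.0110,-0.0334,0,0,1],[0.0110,-0.0334,0,0,1],[0.0110,-0.0334,0,0,1],[0.0110,-0.0334,0,0,1],[0.0110,-0.0334,0,0,1],[0.0110,-0.0334,0,0,1],[0.0110,-0.0334,0,0,1],[0.0110,-0.0334,0,0,1],[0.0055,-0.0167,0,0,1],[0,0,0,0,1],[0,0,0,0,1]]]'
python3 - <<'E'
from h import *
t=vision.snapshot('top');s=vision.snapshot('side'); save(t,'t22',(150,150,300,260),5)
o=telemetry.get_obs();print(o['tool_pos'],o['orientation'],o['opening'],o['clock'])
yaw=np.radians(o['orientation'][2]); d=np.array([.444,.283])-o['tool_pos'][:2]
print('tool delta',d@[np.cos(yaw),np.sin(yaw)],d@[np.sin(yaw),-np.cos(yaw)])
E
```

```text
clock: 57.7
tool_pos: [0.4428, 0.2836, 0.1962]
orientation: [180.0, 0.0, 20.2]
force: [0.0, -0.0, 1.0]
opening: 0.0001
[0.44300108 0.28207752 0.1964168 ] [1.79986458e+02 3.30333252e-02 2.00523429e+01] 0.00023352834965871864 57.8
tool delta 0.0012546637775347443 -0.0005240497968734554
```

View pics/t22.png

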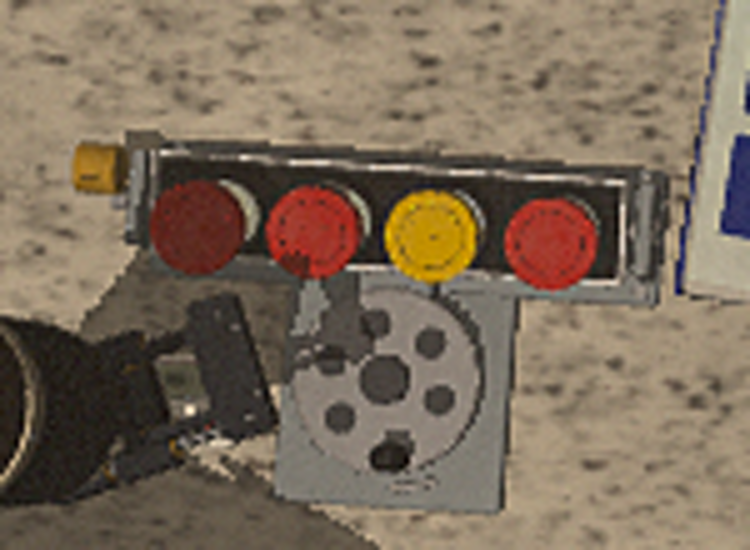

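```bash
python3 - <<'E'
from h import *
t=vision.snapshot('top'); save(t,'t23',(165,205,225,255),12)
s=vision.snapshot('side'); save(s,'s23',(300,220,430,330),6)
E
```

```text
(no output)
```

View pics/t23.png

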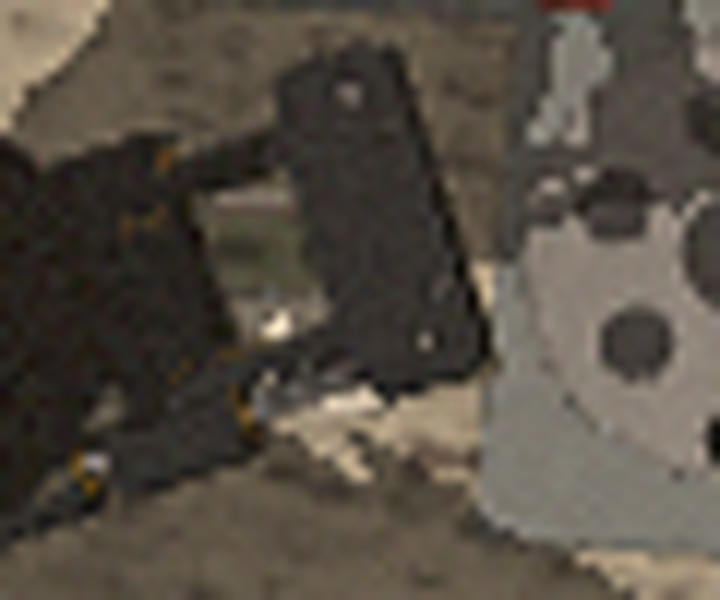

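View pics/s23.png

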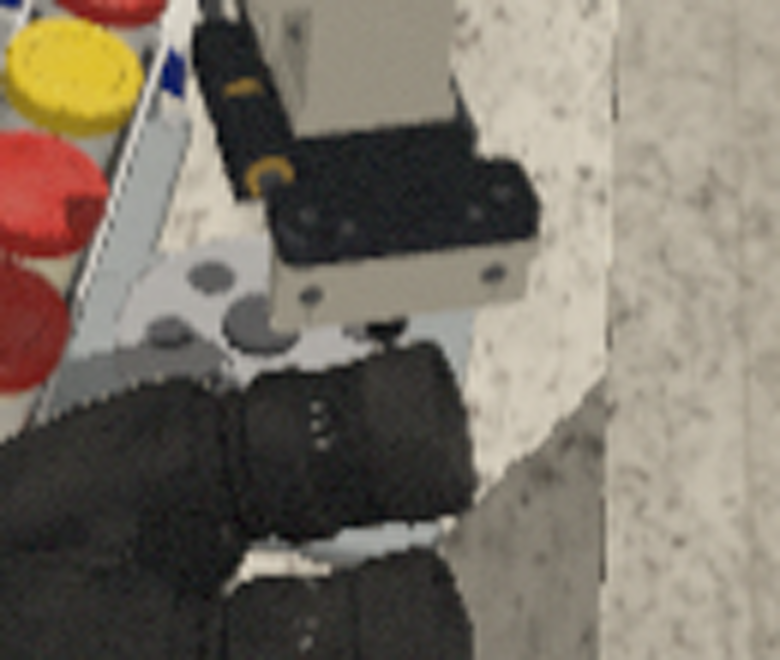

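```bash
python3 -m handwheel '[[[0.001,0,0.03,0,1],[0,0,0.035,0,1],[0,0,0.035,0,1],[0,0,0.03,0,1],[0,0,0.02,0,1],[0,0,0.005,0,1],[0,0,0,0,1],[0,0,0,0,1]]]'
python3 -m handwheel '[[[0,0,0.003,0,1],[0,0,0.002,0,1],[0,0,0,0,1]]]'
```

```text
clock: 58.57
tool_pos: [0.4451, 0.2829, 0.0426]
orientation: [-180.0, -0.1, 20.0]
force: [1.3, 0.3, 1.3]
opening: 0.0005
clock: 58.82
tool_pos: [0.4447, 0.2831, 0.0373]
orientation: [-179.9, -0.1, 20.0]
force: [-0.3, -0.4, -0.9]
opening: 0.0004
```

```bash
python3 -m handwheel '[[[0,0,0.002,0,1],[0,0,0,0,1]]]'
python3 -m handwheel '[[[0,0,0.001,0,1],[0,0,0,0,1]]]'
python3 -m handwheel '[[[0,0,0.001,0,1],[0,0,0,0,1]]]'
```

```text
clock: 58.98
tool_pos: [0.4444, 0.283, 0.0348]
orientation: [-180.0, -0.0, 20.0]
force: [-1.0, -0.1, 0.1]
opening: 0.0003
clock: 59.15
tool_pos: [0.4445, 0.2829, 0.0338]
orientation: [-180.0, -0.0, 20.0]
force: [-1.4, -0.4, 3.1]
opening: 0.0007
clock: 59.32
tool_pos: [0.4445, 0.283, 0.0334]
orientation: [180.0, -0.0, 20.1]
force: [-3.5, -1.0, 11.1]
opening: 0.0005
```

```bash
python3 -m handwheel '[[[0,0,0.0015,0,1],[0,0,0,0,1],[0,0,0,0,1]]]'
python3 - <<'E'
from h import *
o=telemetry.get_obs();print(o['tool_pos'],o['force'])
E
```

```text
clock: 59.57
tool_pos: [0.4446, 0.283, 0.0331]
orientation: [-180.0, -0.1, 20.1]
force: [-7.8, -4.3, 25.0]
opening: 0.0008
[0.44458685 0.28302047 0.0331182 ] [-7.81882455 -4.32775318 25.02580047]
```

```bash
python3 -m handwheel '[[[0,0,-0.004,0,1],[0,0,-0.02,0,1],[0,0,-0.035,0,1],[0,0,-0.035,0,1],[0,0,-0.035,0,1],[0,0,-0.035,0,1],[-0.005,0.016,0,0,1],[-0.011,0.033,0,0,1],[-0.011,0.033,0,0,1],[-0.011,0.033,0,0,1],[-0.011,0.033,0,0,1],[-0.011,0.033,0,0,1],[-0.011,0.033,0,0,1],[-0.011,0.033,0,0,1],[-0.011,0.033,0,0,1],[-0.011,0.033,0,0,1],[-0.011,0.033,0,0,1],[-0.005,0.016,0,0,1],[0,0,0,0,1]]]'
python3 - <<'E'
from h import *
t=vision.snapshot('top'); save(t,'t24',(170,215,210,250),14); save(t,'t24b',(150,150,300,260),5)
E
```

```text
clock: 61.15
tool_pos: [0.4552, -0.1011, 0.1948]
orientation: [180.0, 0.0, 19.8]
force: [-0.4, 0.5, 0.1]
opening: 0.0004
```

View pics/t24.png

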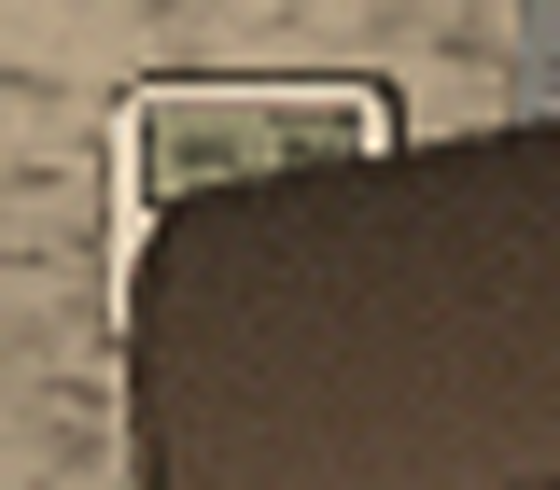

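View pics/t24b.png

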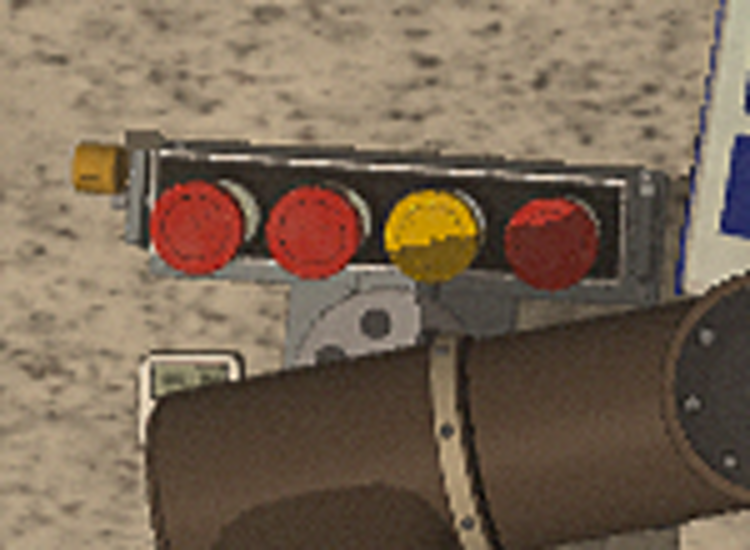

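```bash
python3 -m handwheel '[[[0.005,-0.016,0,0,1],[0.011,-0.033,0,0,1],[0.011,-0.033,0,0,1],[0.011,-0.033,0,0,1],[0.011,-0.033,0,0,1],[0.011,-0.033,0,0,1],[0.011,-0.033,0,0,1],[0.011,-0.033,0,0,1],[0.011,-0.033,0,0,1],[0.011,-0.033,0,0,1],[0.011,-0.033,0,0,1],[0.005,-0.016,0,0,1],[0,0,0,0,1]]]'
python3 - <<'E'
from h import *
t=vision.snapshot('top'); save(t,'t25',(165,205,225,255),12)
print(telemetry.get_obs()['tool_pos'])
E
python3 -m handwheel '[[[0,0,0.035,0,1],[0,0,0.035,0,1],[0,0,0.035,0,1],[0,0,0.035,0,1],[0,0,0.016,0,1],[0,0,0,0,1],[0,0,0,0,1]]]'
```

```text
clock: 62.28
tool_pos: [0.4438, 0.2868, 0.1947]
orientation: [-180.0, -0.0, 20.2]
force: [0.5, -0.5, 1.0]
opening: 0.0002
[0.44356477 0.28492942 0.19452531]
clock: 62.92
tool_pos: [0.4441, 0.282, 0.0388]
orientation: [179.9, 0.1, 20.0]
force: [0.4, -0.3, 0.0]
opening: 0.0006
```

View pics/t25.png

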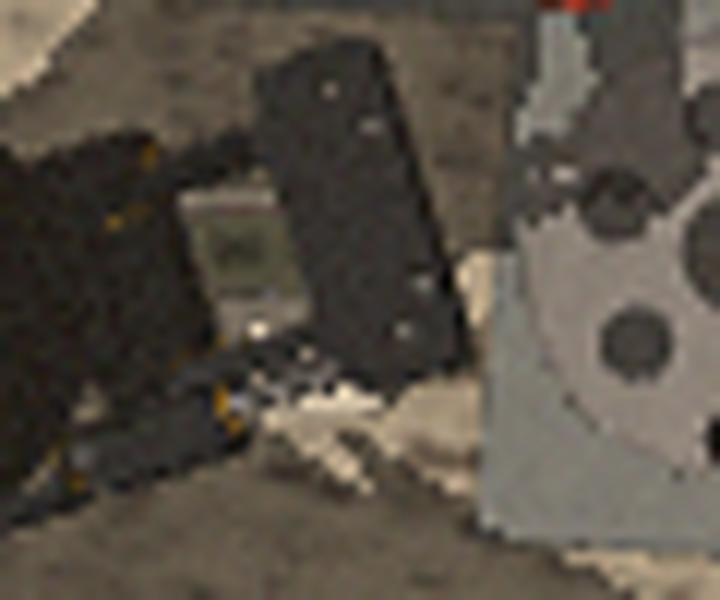

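```bash
python3 -m handwheel '[[[0,0,0.0035,0,1],[0,0,0,0,1],[0,0,0,0,1]]]'
for i in 1; do :; done
python3 -m handwheel '[[[0,0,0.0005,0,1],[0,0,0,0,1]]]'
python3 -m handwheel '[[[0,0,0.0005,0,1],[0,0,0,0,1]]]'
python3 -m handwheel '[[[0,0,0.0005,0,1],[0,0,0,0,1]]]'
python3 -m handwheel '[[[0,0,0.0005,0,1],[0,0,0,0,1]]]'
python3 -m handwheel '[[[0,0,0.0005,0,1],[0,0,0,0,1]]]'
```

```text
clock: 63.17
tool_pos: [0.4448, 0.2833, 0.0368]
orientation: [-179.9, -0.1, 20.0]
force: [0.6, -0.0, 0.4]
opening: 0.0005
clock: 63.33
tool_pos: [0.4446, 0.2831, 0.0358]
orientation: [-180.0, -0.1, 20.0]
force: [0.3, 0.1, -0.2]
opening: 0.0002
clock: 63.5
tool_pos: [0.4445, 0.2829, 0.0348]
orientation: [-180.0, -0.0, 20.0]
force: [-0.2, -0.2, 0.1]
opening: 0.0003
clock: 63.67
tool_pos: [0.4445, 0.2829, 0.0342]
orientation: [-180.0, -0.0, 20.0]
force: [-1.2, 0.5, 1.8]
opening: 0.0007
clock: 63.83
tool_pos: [0.4445, 0.2829, 0.0337]
orientation: [-180.0, -0.0, 20.0]
force: [-1.1, -0.0, 3.9]
opening: 0.0005
clock: 64.0
tool_pos: [0.4445, 0.2829, 0.0335]
orientation: [-180.0, -0.0, 20.0]
force: [-2.2, -0.5, 7.0]
opening: 0.0005
```

```bash
python3 -m handwheel '[[[0,0,0.001,0,1],[0,0,0,0,1],[0,0,0,0,1]]]'
python3 -m handwheel '[[[0,0,-0.004,0,1],[0,0,-0.02,0,1],[0,0,-0.035,0,1],[0,0,-0.035,0,1],[0,0,-0.035,0,1],[0,0,-0.035,0,1],[-0.005,0.016,0,0,1],[-0.011,0.033,0,0,1],[-0.011,0.033,0,0,1],[-0.011,0.033,0,0,1],[-0.011,0.033,0,0,1],[-0.011,0.033,0,0,1],[-0.011,0.033,0,0,1],[-0.011,0.033,0,0,1],[-0.011,0.033,0,0,1],[-0.011,0.033,0,0,1],[-0.011,0.033,0,0,1],[-0.011,0.033,0,0,1],[-0.011,0.033,0,0,1],[0,0,0,0,1]]]'
python3 -m handwheel '[[[-0.010,0.035,0,0,1],[-0.010,0.035,0,0,1],[-0.010,0.035,0,0,1],[-0.010,0.035,0,0,1],[0,0.035,0,0,1],[0,0,0,0,1],[0,0,0,0,1]]]'
python3 - <<'E'
from h import *
t=vision.snapshot('top'); save(t,'t26'); save(t,'t26b',(150,150,300,260),5); s=vision.snapshot('side'); save(s,'s26',(230,90,430,320),3)
o=telemetry.get_obs();print(o['tool_pos'],o['clock'])
E
```

```text
clock: 64.25
tool_pos: [0.4446, 0.2829, 0.0333]
orientation: [-180.0, -0.0, 20.1]
force: [-4.6, -1.7, 17.5]
opening: 0.0005
clock: 65.92
tool_pos: [0.4562, -0.1555, 0.1956]
orientation: [180.0, 0.1, 19.8]
force: [0.8, -0.7, 0.1]
opening: 0.0003
clock: 66.5
tool_pos: [0.4788, -0.3306, 0.1947]
orientation: [-179.9, 0.1, 19.9]
force: [0.0, 0.7, -1.0]
opening: 0.0005
[ 0.47862392 -0.32891474  0.1953815 ] 66.6
```

View pics/t26b.png

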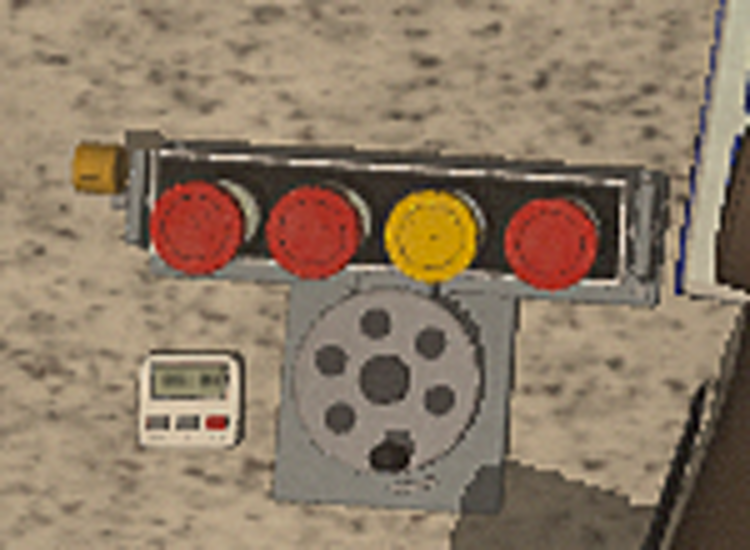

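View pics/s26.png

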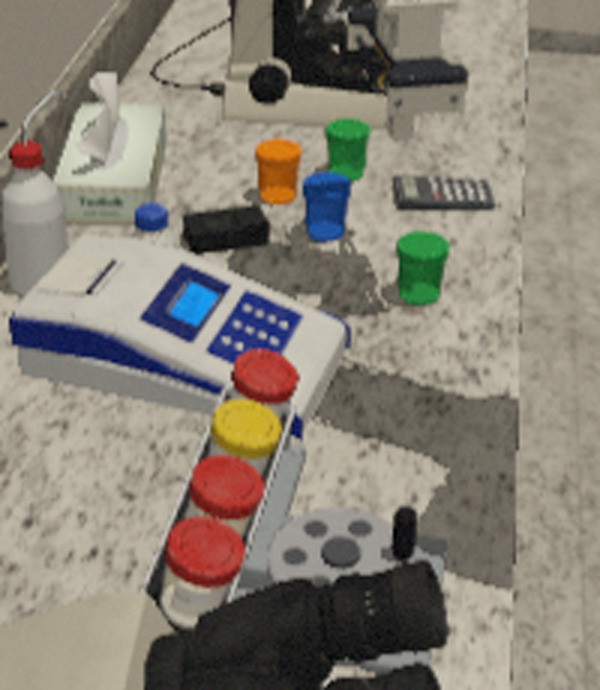

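```bash
python3 -c "
from h import *
print(close_job())"
```

```text
the job is handed in; nothing more can be done
None
```

I finished all the steps and handed the job in at about 67 s; `close_job` gave no verdict, so these results rest on my own checks.

- **Handwheel to the loading stop:** The knob went fully round to the left. I had to regrip it once on the way because the fingers were sliding off.
- **Cups on the bed:** I stood the three red-lidded cups and the yellow-lidded one upright in one row. At the loading stop, three of them measured within 2 mm of the middle line. The fourth was hidden from the overhead camera during that measurement, so I checked it only by eye.
- **Handwheel past the stiff point:** From the wheel's holes and the knob, I put the wheel at about 1.34 to 1.36 rad, beside the mark. It stayed there after I released it.
- **Timer:** I pressed the red key twice. I could not confirm the first press from the pictures, because the timer's display is too coarse to read. On the second press, the force rose like a spring for about 1 mm and then hit a hard bottom, so the key went fully down.

In the last pictures all four cups stand flat between the lips, and the timer and calculator look untouched. The white bottle with the red cap and the green, blue and orange look-alikes also appear to be where they were. The arm is raised clear of everything.

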